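Load the ornament tray and lock it in the drying rack

TASK

Pick up the scoop and tip its three metal caps into the one cell of the wooden tray that has no bauble in it, only a cork liner, then stand the scoop back upright on its rubber mat. After that, slide the tray into the rack so that the tray's own edge lifts the hinged catch (never touch the catch with the robot), until the tray is fully home against the back stop and the catch has dropped behind it. Let go, keep the baubles in the tray, and leave the other things on the table where they are.

Things in the scene. Friction and masses are not known exactly. Their poses are not given: they have to be found in the camera images.
- rack_mouth (a point): Brown wooden rack bay fixed to the table, origin on the table top in the middle of its mouth; its +x points into the bay (the way the tray goes in), z up. Two side guides 26 mm high, 153 mm apart inside, run from x = 0 to the back stop; flared lead-ins stand before the mouth from x = -46 mm (where they are about 193 mm apart) to 0. The back stop's face is at x = 190 mm, 40 mm high. Two posts (|y| = 77 to 88 mm, x = 0 to 24 mm, top at 76 mm) carry the catch.
- catch_bar (a point): Middle of the catch's hinge bar: a steel bar 8 mm thick across the bay, 12 mm in from the mouth and 66 mm above the table. Two aluminium paddles (14 mm wide, 44 mm long, centred 67 mm either side of the middle) hang from it, leaning inwards at 20 degrees; their lower tips are about 22 mm above the table and 28 mm in from the mouth. The middle between the paddles is open below the bar.
- catch (a joint): Catch angle in rad: 0 = down, resting on its stop by gravity (it cannot swing outwards), growing as the paddles swing inwards and up (to 1.2). Pushing the tray in lifts it to about 0.5; the paddles then ride on the tray's thick side walls and drop to 0 when the tray's rear wall has gone about 49 mm in from the mouth, about 9 mm before the tray meets the back stop. It weighs 100 g and swings freely.
- tray_mid (a point): Plywood tray, loose, about 0.4 kg empty, 132 mm long (its x) by 148 mm wide (y) by 34 mm high; this point is its centre, 17 mm above its underside; its +x is the leading edge that enters the rack. Four square cells, 60 mm inside, centred at x, y = +-32 mm, floor 4 mm thick, dividers 4 mm thick and as high as the walls (34 mm). Side walls 12 mm thick. It stands on the table and is meant to slide on it.
- tray_front (a point): Middle of the tray's leading face, 66 mm ahead of its centre, 17 mm up. Fully home, it is within about 16 mm of the rack's back stop, with the catch down.
- tray_grip (a point): Upright wooden grip of the tray, on a 22 mm wide flat stem behind it, 152 mm behind the tray's centre: 20 mm wide along the tray's y (grasp it across this), 26 mm long along x, top 75 mm above the table; this point is 55 mm above the tray's underside, in the middle of the grip.
- liner_top (a point): Cork liner, 56 mm square and 4 mm thick, lying loose on the floor of the free cell; this point is the centre of its top, 8 mm above the tray's underside. The three other cells hold a bauble each. Its axes are parallel to the tray's at the start.
- scoop_grip (a point): Upright dark wooden handle of the metal scoop: 18 mm wide along the scoop's y (grasp it across this), 22 mm along x, top 75 mm above the scoop's underside; this point is 55 mm above the underside, in the middle of the handle. The scoop's +x points to its nose. The scoop weighs about 0.12 kg.
- scoop_nose (a point): Middle of the scoop's open nose, at the floor's top, 82 mm ahead of the handle and 52 mm below point scoop_grip. The pan is 70 mm long, its floor level and 3 mm thick, with walls 22 mm high, 56 mm apart at the back, narrowing to 40 mm at the nose, which has no lip: the caps stay by friction while it is level and slide out when the nose is tipped down by about 45 to 50 degrees.
- scoop_mid (a point): Middle of the scoop's footprint (93 mm long, 60 mm wide), 11 mm above its underside, between handle and nose; its z is the scoop's up axis.
- mat_top (a point): Centre of the top of the black rubber mat, fixed, 150 mm (x) by 110 mm (y) by 3 mm thick, on which the scoop stands.
- cap1_mid (a point): Plain steel ornament cap, 15 mm across and 11 mm high, 12 g, starting in the scoop; this point is its centre.
- cap2_mid (a point): Plain steel ornament cap, 15 mm across and 11 mm high, 12 g, starting in the scoop; this point is its centre.
- cap3_mid (a point): Plain steel ornament cap, 15 mm across and 11 mm high, 12 g, starting in the scoop; this point is its centre.
- bauble1_mid (a point): Plain brass-coloured bauble, 42 mm ball with a 6 mm neck, 30 g, loose in one of the tray's cells; this point is the ball's centre, 25 mm above the tray's underside.
- bauble2_mid (a point): Plain brass-coloured bauble, 42 mm ball with a 6 mm neck, 30 g, loose in one of the tray's cells; this point is the ball's centre, 25 mm above the tray's underside.
- bauble3_mid (a point): Plain brass-coloured bauble, 42 mm ball with a 6 mm neck, 30 g, loose in one of the tray's cells; this point is the ball's centre, 25 mm above the tray's underside.
- jar_mid (a point): Paint jar, 54 mm across, 60 mm high, black lid; bystander, centre.
- tube_mid (a point): Paint tube lying flat, 150 mm long, 26 mm high; bystander, centre.
- brush_mid (a point): Paint brush lying down, 180 mm long; bystander, middle.
- pot_mid (a point): Small white open pot, 48 mm across, 35 mm high; bystander, centre.
- pinbox_mid (a point): Flat clear box, 75 x 55 x 18 mm; bystander, centre.
Things that resemble listed ones, but are neither listed nor needed, are in the scene too. What is shaped like the part that bears scoop_grip but blue or yellow is not meant.

How it is judged:
By the outcome, as a careful person would: the job done as asked, in the order asked, and still so for the second after the job is handed in, with the robot touching nothing.
It also fails if it takes over 72 s, if anything falls off the work surface, if the arm or the gripper's body presses on something with over 40 N, if the wrist force passes 120 N, or if a joint passes its speed limit or range.

ROBOT

A 7-joint arm with a two-finger parallel gripper is mounted at the origin on the work surface. World frame = base frame: x ahead of the robot, y to its left, z up, the work surface at z = 0. Lengths are in m, angles in rad, forces in N, time in s.
With the tool pointing down it reaches from about 0.425 to 0.925 m from the base axis. Payload 6.8 kg.
Tool frame: the origin (TCP) lies on the front face of the gripper's body, between the roots of the fingers; the fingertips stand 73 mm ahead of it and the grasp point (between the pads) lies 54 mm ahead of it; z points along the fingers, y is the line along which they close (so a half turn about z gives the same grasp; the last joint's range is limited). The gripper opens to 85 mm and grips with 20 to 120 N. Pads are 22 mm wide; open, the fingers measure 114 mm over their backs; the gripper's body (76 mm by 85 mm) begins 54 mm behind the grasp point. The pads swing forward as they close: fully open they stand 13 mm farther back than shut.
Start: joints at [-1.231, 0.477, 0.022, 1.555, -0.011, 1.109, -0.083], TCP at [0.292, 0.608, 0.304] pointing down, gripper open.
Joint ranges: [-2.96, 2.96], [-0.34, 2.1], [-1.41, 1.46], [0.24, 2.44], [-1.37, 4.51], [0.17, 1.92], [-2.96, 2.96]. Speed limits (rad/s): [2.39, 2.39, 3.14, 3.14, 3.14, 3.14, 3.14].

INTERFACE

Orientations are given as a unit quaternion [w, x, y, z].
In Python, from station import bot, optics gives the robot as it stands.
- The arm moves only by the tool drive_tool, never from a script. Its argument "deltas" is a list of rows, each an object with "gripper": the closure in counts, from 0 (fully open) to 255 (shut); "offset": the shift along the tool's x, y, z in units of 1000 mm (1.0 is 1000 mm), a list of three; "angular": the turn, a rotation vector about the tool's x, y, z in units of 45 degrees (1.0 is 45 degrees), a list of three. In form: [{"gripper": gripper, "offset": [dx, dy, dz], "angular": [rx, ry, rz]}, ...]. A call has 1 to 5 rows; each row is the pose to reach, as a shift and turn from the pose commanded when the call began, along the tool's axes at that moment; what a row does not reach only later rows make up. A row lasts 1/10 s, in which the tool goes at most 50 mm and 8.59 degrees, less where a joint would pass 70% of its speed; a pose out of reach is approached as far as the arm can. A call with a number of a shift or a turn outside -1 to 1 is refused whole. A call with a gripper value outside its range is refused whole. The fingers move at their own pace and stop on an object; "grip_force" is the grip in N (left out, the last holds). Time passes only in rows, so rows that repeat a pose let the fingers close. It gives the time, the measured TCP pose, the force, the opening and the grip force at its end, in the units of the state.
- bot.get_obs(): the state, without advancing time (a new reading comes with each control period).
- optics.read_camera(name): name is "side" or "top" or "wrist"; returns the picture (480x640x3 uint8, blue, green, red); there is no depth.
- optics.camera_model(name): a dict with "fx", "fy", "cx", "cy" (pixels), "cam_to_world" (4x4, takes a point from camera to world coordinates). Camera axes: x right, y up, looking along -z (the intrinsics and any distortion apply to the point x, -y, -z); pixel columns grow to the right and rows downward; lengths in m; the calibration is good to about 2 mm. A picture is of the moment at which its call begins: read the wrist's pose just before it. camera_model takes no time and is no camera call; for the wrist camera it gives the pose at the moment of the call.
- bot.hand_in(): hands the job in; it is judged then, once.
The state is a dict: "t": time; "q": joint angles; "joint_vel": joint speeds; "joint_torque": joint torques, N m; "eef_pos": TCP position; "tool_rot": TCP orientation; "contact_force": force on the tool from outside, world axes, zero at the start; "torque": the same for the moment, N m; "gripper_width": opening from 0.0 (shut) to 1.0 (fully open); "grasp_force": force on a finger pad.
Only numpy, scipy, OpenCV 4.12 (cv2) and the standard library are available. Lean on these libraries where they do the work, as an engineer would, in place of code of your own. Each camera call takes 0.05 s, during which the arm holds its last target. There are 200 camera calls.

## Working session

There is one attempt and no reset: what is moved stays moved. The work goes in short steps, Python scripts to look and compute and a tool call to move; the robot and the scene stay as the last step left them, time stands still between calls to the robot, and variables do not carry over. Pictures are saved under pics/ and viewed, at most 13 in all, crops included, and the job is handed in when it is done.

Besides the shell and the picture viewer there is one more tool, called after "Emit:" as a command line: name --argument value ..., lists and objects as JSON in quotes. drive_tool: Moves the arm, as the interface text tells. Its arguments: {"type":"object","properties":{"deltas":{"type":"array"},"grip_force":{"type":"number"}},"required":["deltas"]}

```bash
mkdir -p pics; ls
cat > h.py <<'E'
import numpy as np, cv2, json
from station import bot, optics
from scipy.spatial.transform import Rotation as R
def snap(n):
    m=optics.camera_model(n); im=np.array(optics.read_camera(n)); return im,m
def ray(m,u,v):
    T=np.array(m['cam_to_world']); d=np.array([(u-m['cx'])/m['fx'],-(v-m['cy'])/m['fy'],-1.0])
    return T[:3,3],T[:3,:3]@d
def onz(m,u,v,z):
    o,d=ray(m,u,v); return o+d*(z-o[2])/d[2]
def proj(m,p):
    T=np.array(m['cam_to_world']); c=T[:3,:3].T@(np.array(p)-T[:3,3])
    return m['cx']+m['fx']*c[0]/-c[2], m['cy']-m['fy']*c[1]/-c[2]
def pose():
    o=bot.get_obs(); q=o['tool_rot']; return np.array(o['eef_pos']),R.from_quat([q[1],q[2],q[3],q[0]])
E
python3 - <<'E'
from h import *
for n in ['top','side','wrist']:
    im,m=snap(n); cv2.imwrite(f'pics/{n}0.png',im); print(n,{k:(np.round(v,4).tolist()) for k,v in m.items()})
o=bot.get_obs(); print(o)
E
```

```text
pics
top {'fx': 601.2049, 'fy': 601.2049, 'cx': 319.8959, 'cy': 237.7317, 'cam_to_world': [[-0.0069, 0.9955, -0.0946, 0.4247], [-0.9999, -0.0077, -0.0079, 0.0639], [-0.0086, 0.0946, 0.9955, 1.3124], [0.0, 0.0, 0.0, 1.0]]}
side {'fx': 437.8922, 'fy': 437.8922, 'cx': 312.9383, 'cy': 241.8746, 'cam_to_world': [[0.7462, 0.5079, -0.4304, 0.148], [-0.6655, 0.5548, -0.4992, -0.3859], [-0.0148, 0.6589, 0.7521, 0.7682], [0.0, 0.0, 0.0, 1.0]]}
wrist {'fx': 426.0512, 'fy': 426.0512, 'cx': 320.8514, 'cy': 236.4816, 'cam_to_world': [[0.4339, -0.8673, -0.2438, 0.2306], [0.901, 0.4173, 0.1188, 0.6384], [-0.0013, -0.2712, 0.9625, 0.3749], [0.0, 0.0, 0.0, 1.0]]}
{'t': 0.15, 'q': array([-1.23108987,  0.47758879,  0.02234906,  1.55619444, -0.01151074,
        1.10931499, -0.0830845 ]), 'joint_vel': array([-0.00199061, -0.0035873 , -0.00035938, -0.00524294,  0.00093853,
       -0.00046354, -0.00115281]), 'joint_torque': array([ 3.93299546e-03, -5.96923935e+01,  1.61093786e+00, -2.81490844e+01,
        1.27101067e-02,  6.45294611e-03, -2.82870388e-06]), 'eef_pos': array([0.29211439, 0.60813148, 0.30317604]), 'tool_rot': array([-1.10362428e-04,  2.22024044e-01,  9.75040948e-01, -6.79887141e-04]), 'contact_force': array([-0.37870234,  0.16834084, -0.54307777]), 'torque': array([0.01471387, 0.01749462, 0.02245812]), 'grasp_force': 0.0, 'gripper_width': 1.0021270492265149}
```

View pics/top0.png

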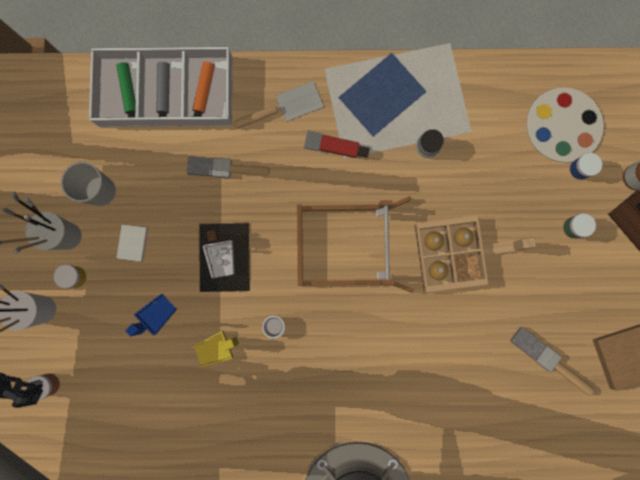

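View pics/side0.png

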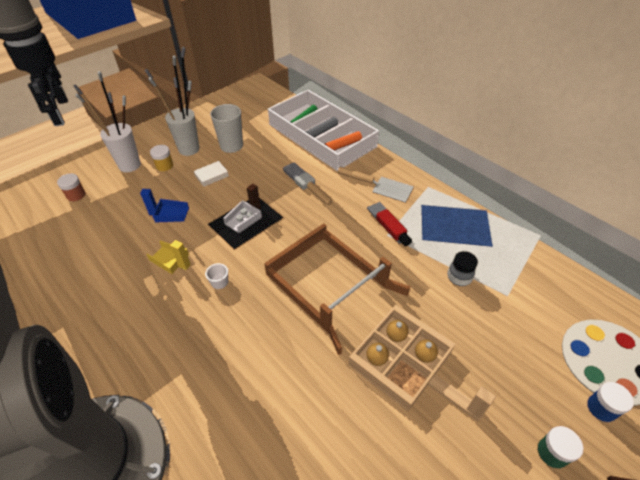

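The top view shows the scoop on its mat at (218,255), with its handle at (211,237) and its nose towards the robot. The rack mouth is at (388,245), opening to the right. The tray is at (452,255), its free cell at (467,268) and its grip at (528,244). The side view agrees.

Run:
```python
from h import *
im=cv2.imread('pics/top0.png'); m=optics.camera_model('top')
for n,u,v,z in [('scoophandle',211,237,.075),('scoopnose',222,275,.006),('nosetopL',208,277,.025),('traygrip',530,243,.075),('trayFL',417,225,.034),('trayRL',481,219,.034),('trayFR',423,292,.034),('trayRR',487,286,.034),('free',467,268,.008),('rackpost1',384,209,.076),('rackpost2',384,280,.076),('stopU',301,207,.04),('stopD',301,285,.04),('mat1',200,224,.003),('mat2',250,292,.003)]:
    print(n,np.round(onz(m,u,v,z),3))
s=np.hstack([cv2.resize(im[215:300,190:260],None,fx=6,fy=6,interpolation=2),cv2.resize(im[205:300,375:545],None,fx=2.2,fy=5.368*1,interpolation=2)[:510]]) if 0 else None
w=cv2.imread('pics/wrist0.png'); a=cv2.resize(im[200:305,190:305],None,fx=3.4,fy=3.4,interpolation=2); b=cv2.resize(im[195:305,370:545],None,fx=3.4,fy=3.4,interpolation=2)
c=np.zeros((600,800,3),np.uint8); c[:357,:391]=a[:357,:391]; x=cv2.resize(im[195:305,370:545],(400,251),interpolation=2); c[357:600,:400]=x[:243]
ww=cv2.resize(w,(400,300)); c[:300,400:]=ww; cv2.imwrite('pics/mix.png',c)
```

```text
scoophandle [0.546 0.299 0.075]
scoopnose [0.469 0.288 0.006]
nosetopL [0.465 0.314 0.025]
traygrip [ 0.528 -0.359  0.075]
trayFL [ 0.572 -0.134  0.034]
trayRL [ 0.584 -0.271  0.034]
trayFR [ 0.429 -0.143  0.034]
trayRR [ 0.441 -0.279  0.034]
free [ 0.48  -0.244  0.008]
rackpost1 [ 0.601 -0.06   0.076]
rackpost2 [ 0.454 -0.057  0.076]
stopU [0.612 0.114 0.04 ]
stopD [0.446 0.115 0.04 ]
mat1 [0.582 0.337 0.003]
mat2 [0.432 0.227 0.003]
```

View pics/mix.png

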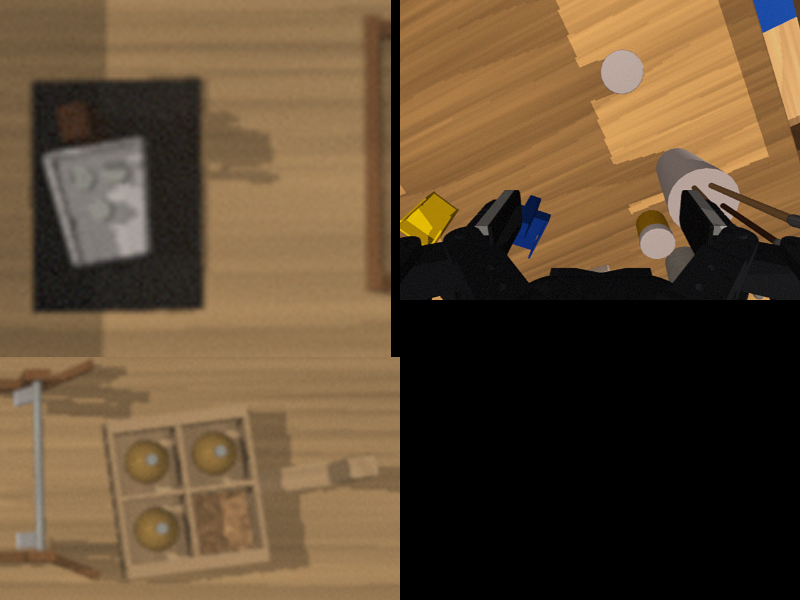

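Emit:
drive_tool --deltas '[{"gripper": 0,"offset": [-0.045,-0.021,0.0],"angular": [0,0,0]},{"gripper": 0,"offset": [-0.09,-0.042,0.0],"angular": [0,0,0]},{"gripper": 0,"offset": [-0.135,-0.063,0.0],"angular": [0,0,0]},{"gripper": 0,"offset": [-0.18,-0.084,0.0],"angular": [0,0,0]},{"gripper": 0,"offset": [-0.225,-0.105,0.01],"angular": [0,0,0]}]'

```text
t: 0.65
eef_pos: [0.4507, 0.4155, 0.2951]
tool_rot: [0.001, 0.222, 0.975, 0.001]
contact_force: [1.0, 0.3, -0.4]
gripper_width: 0.999
grasp_force: 0.0
```

```bash
cat >> h.py <<'E'
def log():
    o=bot.get_obs(); open('log.txt','a').write(json.dumps([list(map(float,o[k])) for k in('q','eef_pos','tool_rot')])+'\n')
    p,r=pose(); print('t',round(o['t'],2),'p',np.round(p,4),'X',np.round(r.as_matrix()[:,0],3),'Z',np.round(r.as_matrix()[:,2],3),'q',np.round(o['q'],3),'w',round(o['gripper_width'],3),'gf',o['grasp_force'],'F',np.round(o['contact_force'],1))
E
python3 -c "from h import *; log()"
```

```text
t 0.65 p [0.4507 0.4155 0.2951] X [-0.901  0.433 -0.001] Z [ 0.002  0.002 -1.   ] q [-0.91   0.382  0.082  1.726 -0.036  1.033  0.308] w 0.999 gf 0.0 F [ 1.   0.3 -0.4]
```

Emit:
drive_tool --deltas '[{"gripper": 0,"offset": [-0.027,-0.013,0.008],"angular": [0,0,-0.17]},{"gripper": 0,"offset": [-0.055,-0.025,0.016],"angular": [0,0,-0.34]},{"gripper": 0,"offset": [-0.082,-0.038,0.024],"angular": [0,0,-0.51]},{"gripper": 0,"offset": [-0.11,-0.05,0.032],"angular": [0,0,-0.68]},{"gripper": 0,"offset": [-0.137,-0.063,0.04],"angular": [0,0,-0.84]}]'

```text
t: 1.15
eef_pos: [0.546, 0.2997, 0.2534]
tool_rot: [-0.0, -0.108, 0.994, -0.0]
contact_force: [0.9, 0.6, 0.2]
gripper_width: 0.998
grasp_force: 0.0
```

Emit:
drive_tool --deltas '[{"gripper": 0,"offset": [0,0,0],"angular": [0,0,0]},{"gripper": 0,"offset": [0,0,0],"angular": [0,0,0]}]'

```text
t: 1.35
eef_pos: [0.5456, 0.3, 0.2536]
tool_rot: [-0.0, -0.104, 0.995, -0.0]
contact_force: [0.3, 0.8, 0.3]
gripper_width: 0.996
grasp_force: 0.0
```

Run:
```python
from h import *
log(); im,m=snap('wrist'); log(); cv2.imwrite('pics/w1.png',im); json.dump({k:np.array(v).tolist() for k,v in m.items()},open('w1.json','w'))
```

```text
t 1.35 p [0.5456 0.3    0.2536] X [-0.978 -0.207  0.001] Z [-0.001 -0.    -1.   ] q [-0.593  0.441 -0.013  1.735  0.006  0.967  1.171] w 0.996 gf 0.0 F [0.3 0.8 0.3]
t 1.4 p [0.545  0.3013 0.2539] X [-0.978 -0.209  0.001] Z [-0.001  0.    -1.   ] q [-0.595  0.441 -0.014  1.734  0.006  0.967  1.171] w 1.003 gf 0.0 F [-0.3  0.6  0.7]
```

View pics/w1.png

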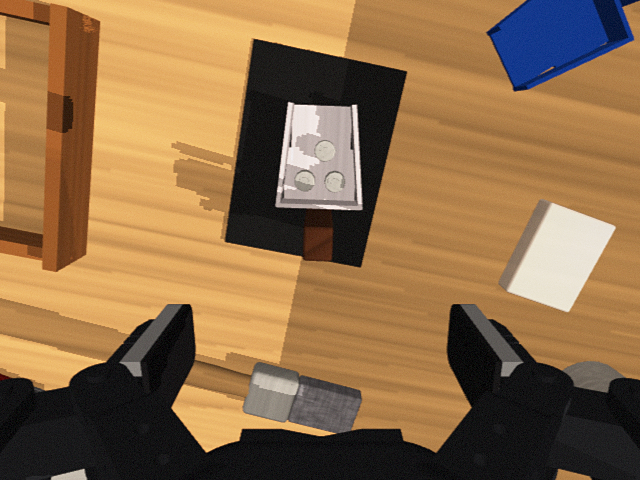

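The wrist view shows the scoop nearly aligned with the image: nose end at (323,104), back wall at (320,208), handle top around (318,250), and three caps in the pan.

Run:
```python
from h import *
im=cv2.imread('pics/w1.png'); m=json.load(open('w1.json')); 
hsv=cv2.cvtColor(im,cv2.COLOR_BGR2HSV); r=im[200:275,290:350]
h=hsv[200:275,290:350]
mask=((h[...,1]>100)&(h[...,2]>35)&(h[...,2]<140)&(h[...,0]<15)).astype(np.uint8)
n,l,s,c=cv2.connectedComponentsWithStats(mask); i=1+s[1:,4].argmax(); print(s[i],c[i]+[290,200])
for row in range(200,275,4): 
    x=np.where(l[row-200]==i)[0]; print(row,x.min()+290 if len(x) else 0,x.max()+290 if len(x) else 0, h[row-200,28])
for n,u,v,z in [('top front',318.5,238,.078),('top back',318.5,261.5,.078),('noseL',289,103,.025),('noseR',357,105,.025),('backL',276,208,.025),('backR',362,209,.025)]: print(n,np.round(onz(m,u,v,z),4))
mm=[onz(m,a,b,z) for a,b,z in((250,39,.003),(407,71,.003),(225,242,.003),(361,267,.003))]; print(np.round(mm,4).tolist(), np.round(np.mean(mm,0),4))
```

```text
[  12    9   32   53 1294] [318.13833076 238.0625966 ]
200 0 0 [ 11  37 130]
204 0 0 [  4  27 162]
208 0 0 [  7  40 142]
212 308 330 [ 10 219  28]
216 306 331 [  5 172  37]
220 306 331 [  9 150  39]
224 305 332 [  6 247  30]
228 304 332 [  9 170  75]
232 304 332 [ 11 190  83]
236 303 332 [ 11 183  92]
240 303 332 [ 11 205  81]
244 303 332 [ 10 174  76]
248 303 332 [ 11 186  70]
252 303 332 [ 11 207  75]
256 302 332 [ 11 193  78]
260 305 331 [  9 165  65]
264 0 0 [ 15 152 163]
268 0 0 [ 14 153 170]
272 0 0 [ 17 154 179]
top front [0.5481 0.2994 0.078 ]
top back [0.5628 0.3025 0.078 ]
noseL [0.4745 0.2634 0.025 ]
noseR [0.4663 0.3085 0.025 ]
backL [0.5473 0.2677 0.025 ]
backR [0.5352 0.3284 0.025 ]
[[0.438, 0.2273, 0.003], [0.4357, 0.3396, 0.003], [0.5875, 0.2318, 0.003], [0.5857, 0.3417, 0.003]] [0.5117 0.2851 0.003 ]
```

Emit:
drive_tool --deltas '[{"gripper": 0,"offset": [-0.0065,-0.0014,0.03],"angular": [0,0,0.05]},{"gripper": 0,"offset": [-0.0065,-0.0014,0.07],"angular": [0,0,0.05]},{"gripper": 0,"offset": [-0.0065,-0.0014,0.105],"angular": [0,0,0.05]},{"gripper": 0,"offset": [-0.0065,-0.0014,0.13],"angular": [0,0,0.05]},{"gripper": 0,"offset": [-0.0065,-0.0014,0.1415],"angular": [0,0,0.05]}]'

```text
t: 1.9
eef_pos: [0.5499, 0.302, 0.1102]
tool_rot: [-0.002, -0.087, 0.996, -0.0]
contact_force: [-0.8, 0.1, -0.0]
gripper_width: 1.001
grasp_force: 0.0
```

Emit:
drive_tool --deltas '[{"gripper": 120,"offset": [0,0,0],"angular": [0,0,0]},{"gripper": 180,"offset": [0,0,0],"angular": [0,0,0]},{"gripper": 255,"offset": [0,0,0],"angular": [0,0,0]},{"gripper": 255,"offset": [0,0,0],"angular": [0,0,0]},{"gripper": 255,"offset": [0,0,0],"angular": [0,0,0]}]' --grip_force 60

```text
t: 2.4
eef_pos: [0.5529, 0.301, 0.1139]
tool_rot: [0.001, -0.086, 0.996, 0.0]
contact_force: [-0.1, 0.2, 4.1]
gripper_width: 0.201
grasp_force: 59.0
```

```bash
python3 -c "
from h import *
log()"
```

```text
t 2.4 p [0.5529 0.301  0.1139] X [-0.985 -0.172 -0.002] Z [ 0.002  0.001 -1.   ] q [-0.592  0.626 -0.008  1.804  0.008  0.71   1.139] w 0.201 gf 58.973438143730164 F [-0.1  0.2  4.1]
```

Emit:
drive_tool --deltas '[{"gripper": 255,"offset": [0,0,-0.01],"angular": [0,0,0]},{"gripper": 255,"offset": [0,0,-0.03],"angular": [0,0,0]},{"gripper": 255,"offset": [0,0,-0.06],"angular": [0,0,0]},{"gripper": 255,"offset": [0,0,-0.09],"angular": [0,0,0]},{"gripper": 255,"offset": [0,0,-0.12],"angular": [0,0,0]}]'

```text
t: 2.9
eef_pos: [0.5517, 0.3005, 0.2341]
tool_rot: [-0.0, -0.086, 0.996, -0.0]
contact_force: [0.2, 0.6, -1.9]
gripper_width: 0.202
grasp_force: 58.4
```

Emit:
drive_tool --deltas '[{"gripper": 255,"offset": [0,0,-0.01],"angular": [0,-0.05,0]},{"gripper": 255,"offset": [0,0,-0.02],"angular": [0,-0.1,0]},{"gripper": 255,"offset": [0,0,-0.02],"angular": [0,-0.15,0]},{"gripper": 255,"offset": [0,0,-0.02],"angular": [0,-0.15,0]}]'

```text
t: 3.3
eef_pos: [0.5503, 0.3006, 0.2517]
tool_rot: [0.058, -0.087, 0.995, 0.005]
contact_force: [-0.2, 0.4, -1.9]
gripper_width: 0.206
grasp_force: 58.5
```

```bash
cat > kin.py <<'E'
from h import *
from scipy.optimize import least_squares
D=[json.loads(l) for l in open('log.txt')]
def fk(p,q):
    L1,e1,L2,e2,e3,L3,h,psi=p
    rz=lambda a:R.from_euler('z',a); ry=lambda a:R.from_euler('y',a)
    r=rz(q[0]+np.pi*.75); x=np.array([0,0,h])
    r=r*ry(q[1])*rz(q[2]); x=x+r.apply([e1,0,L1])
    r=r*ry(q[3])*rz(q[4]); x=x+r.apply([e2,0,L2])
    r=r*ry(q[5]); x=x+r.apply([e3,0,0])
    r=r*rz(q[6]+psi); x=x+r.apply([0,0,L3]); return x,r
def res(p):
    o=[]
    for q,x,t in D:
        a,r=fk(p,q); o+=list((a-x)*1000); o+=list((r.inv()*R.from_quat([t[1],t[2],t[3],t[0]])).as_rotvec()*200)
    return np.array(o+list((np.array(p)[[1,3,4]])*10))
def fit():
    best=None
    for psi in np.arange(-np.pi,np.pi,.5):
        s=least_squares(res,[.42,0,.4,0,0,.2,.36,psi],loss='soft_l1')
        if best is None or s.cost<best.cost: best=s
    return best
E
python3 - <<'E'
from kin import *
log(); D.append(json.loads(open('log.txt').readlines()[-1]))
b=fit(); print(b.cost,np.round(b.x,4)); print(np.round(res(b.x),1)); np.save('p.npy',b.x)
E
```

```text
t 3.3 p [0.5503 0.3006 0.2517] X [-0.978 -0.172 -0.117] Z [ 0.115  0.02  -0.993] q [-0.633  0.408  0.017  1.798  0.06   0.831  1.089] w 0.206 gf 58.48866283893585 F [-0.2  0.4 -1.9]
2833.773576704174 [-8.2027  6.1218 -5.1737 -5.371   0.5354 -6.0947 -3.1708  0.431 ]
[-6.939e+02 -2.660e+01  1.000e+00  2.000e-01 -3.000e-01  2.500e+02
 -5.562e+02  6.100e+00 -2.000e-01 -2.000e-01  2.000e-01 -1.260e+01
 -5.567e+02 -0.000e+00 -7.000e-01 -2.000e-01  3.000e-01 -1.350e+01
 -5.540e+02 -4.000e-01  6.000e-01  3.000e-01 -5.000e-01  1.900e+00
 -2.000e-01 -1.000e-01 -5.000e-01  2.140e+01 -3.350e+01  1.000e-01
  6.120e+01 -5.370e+01  5.400e+00]
```

```bash
cat > e.py <<'E'
s=open('kin.py').read()
s=s.replace("L3,h,psi=p","L3,h,psi,off,g=p").replace("q[0]+np.pi*.75","-q[0]+off").replace("rz(q[2])","rz(-q[2])").replace("rz(q[4])","rz(-q[4])").replace("q[6]+psi","-q[6]+psi").replace("[e1,0,L1]","[e1,g,L1]").replace(".36,psi]",".36,psi,0,0]").replace("[1,3,4]","[1,3,4,9]")
open('kin.py','w').write(s)
E
python3 e.py
python3 - <<'E'
from kin import *
b=fit(); print(b.cost,np.round(b.x,4)); print(np.round(res(b.x),1)); np.save('p.npy',b.x)
E
```

```text
1.6960512482417571 [ 0.5312  0.004   0.47   -0.0042 -0.0028  0.2558  0.2948  1.5348 -0.0361
 -0.0399]
[-0.8 -1.1  0.1 -0.   0.  -0.   0.5  0.4 -0.2  0.  -0.  -0.   0.5  0.4
 -0.2  0.   0.  -0.  -0.2 -0.3 -0.  -0.   0.  -0.   0.   0.1  0.2 -0.8
 -0.   0.   0.  -0.  -0.  -0.4]
```

```bash
cat >> kin.py <<'E'
P=np.load('p.npy') if __import__('os').path.exists('p.npy') else None
LO=np.array([-2.96,-.34,-1.41,.24,-1.37,.17,-2.96]); HI=np.array([2.96,2.1,1.46,2.44,4.51,1.92,2.96])
def ik(x,r,q0):
    f=lambda q:np.r_[(lambda a,b:np.r_[(a-x)*1000,(b.inv()*r).as_rotvec()*200])(*fk(P,q)),(q-q0)*.05]
    s=least_squares(f,np.clip(q0,LO+.03,HI-.03),bounds=(LO+.02,HI-.02)); return s.x,np.abs(s.fun[:6]).max()
def tool(yaw,tilt):  # tool x horizontally at yaw (deg), nose-down tilt (deg)
    a=np.deg2rad(yaw); x=np.array([np.cos(a),np.sin(a),0]); z=np.array([0,0,-1.]); y=np.cross(z,x)
    return R.from_matrix(np.c_[x,y,z])*R.from_rotvec([0,-np.deg2rad(tilt),0])
NOSE=np.array([.082,0,.054+.052])  # nose in tool frame
E
python3 - <<'E'
from kin import *
ms=optics.camera_model('side')
c=np.array([.5065,-.2068]); 
for th in (95,98): 
    a=np.deg2rad(th); X=np.array([np.cos(a),np.sin(a)]); Y=np.array([-X[1],X[0]])
    for i,j in((66,74),(66,-74),(-66,-74),(-66,74)): print(th,i,j,np.round(proj(ms,[*(c+X*i/1000+Y*j/1000),.034]),0))
    print('grip',np.round(proj(ms,[*(c-X*.152),.075]),0))
q0=np.array(D[-1][0])
for nose_yaw in (186,6,96,276):
  q=q0.copy()
  for tilt in (0,15,30,45,55,60):
    r=tool(nose_yaw,tilt); d=r.as_matrix()[:,0]
    a=np.deg2rad(nose_yaw); n=np.array([.479,-.243,.045])-.012*np.array([np.cos(a),np.sin(a),0])
    if tilt<20: n[2]=.12
    x=n-r.apply(NOSE); q,e=ik(x,r,q); print(nose_yaw,tilt,np.round(x,3),round(e,1),np.round(q,2))
E
```

```text
95 66 74 [346. 358.]
95 66 -74 [395. 307.]
95 -66 -74 [454. 348.]
95 -66 74 [407. 408.]
grip [483. 401.]
98 66 74 [347. 361.]
98 66 -74 [393. 307.]
98 -66 -74 [453. 346.]
98 -66 74 [410. 408.]
grip [485. 397.]
186 0 [ 0.572 -0.233  0.226] 0.0 [ 0.2   0.47  0.11  1.77 -0.07  0.91  2.02]
186 15 [ 0.542 -0.236  0.244] 0.0 [ 0.32  0.33  0.04  1.96 -0.24  0.63  2.21]
186 30 [ 0.509 -0.24   0.178] 0.0 [ 0.87  0.39 -0.49  2.2  -0.58  0.19  2.68]
186 45 [ 0.474 -0.244  0.178] 23.5 [ 1.43  0.51 -0.98  2.25 -0.66  0.19  2.94]
186 55 [ 0.451 -0.246  0.173] 44.0 [ 1.73  0.75 -1.23  2.28 -0.43  0.19  2.94]
186 60 [ 0.44  -0.247  0.169] 53.1 [ 1.85  0.92 -1.31  2.29 -0.28  0.19  2.94]
6 0 [ 0.386 -0.253  0.226] 89.9 [ 0.54  0.26 -0.15  2.42  2.24  0.19  2.94]
6 15 [ 0.416 -0.25   0.244] 129.8 [-0.02  0.29  0.37  2.42  2.19  0.19  2.94]
6 30 [ 0.449 -0.246  0.178] 151.2 [-0.15  0.48  0.45  2.39  2.16  0.19  2.94]
6 45 [ 0.484 -0.242  0.178] 189.2 [-0.32  0.59  0.61  2.35  2.16  0.19  2.94]
6 55 [ 0.507 -0.24   0.173] 210.8 [-0.41  0.69  0.69  2.32  2.19  0.19  2.94]
6 60 [ 0.518 -0.239  0.169] 219.
[... 277 characters left out ...]
6 45 [ 0.478 -0.238  0.178] 0.0 [-0.83  0.88  1.13  2.2   0.    0.29  0.14]
96 55 [ 0.476 -0.215  0.173] 0.0 [-0.97  1.09  1.2   2.23 -0.04  0.26  0.02]
96 60 [ 0.475 -0.204  0.169] 0.0 [-1.02  1.2   1.21  2.24 -0.06  0.27 -0.03]
276 0 [ 0.469 -0.15   0.226] 0.0 [ 1.12  0.46 -1.14  2.06  0.52  0.95  2.94]
276 15 [ 0.472 -0.18   0.244] 9.7 [ 1.34  0.72 -1.39  1.95  0.53  1.15  2.94]
276 30 [ 0.476 -0.213  0.178] 21.7 [ 1.38  1.01 -1.39  1.88  0.58  1.21  2.94]
276 45 [ 0.48  -0.248  0.178] 47.6 [ 1.41  1.16 -1.39  1.74  0.45  1.36  2.94]
276 55 [ 0.482 -0.271  0.173] 60.9 [ 1.42  1.27 -1.39  1.64  0.36  1.47  2.94]
276 60 [ 0.483 -0.282  0.169] 65.9 [ 1.42  1.32 -1.39  1.59  0.32  1.52  2.94]
```

```bash
cat >> kin.py <<'E'
def rows(p0,r0,p1,r1,s,g=255,o=(0,0,0)):
    v=r0.inv().apply(np.array(p1)-p0); w=(r0.inv()*r1).as_rotvec()/(np.pi/4)
    return [(np.round(v*k,4).tolist(),np.round(w*k,3).tolist()) for k in s]
def path(p0,r0,p1,r1,prof):  # one long move cut in calls of 5 rows
    w=(r0.inv()*r1).as_rotvec(); p0=np.array(p0);p1=np.array(p1); k0=0
    for i in range(0,len(prof),5):
        pa=p0+(p1-p0)*k0; ra=r0*R.from_rotvec(w*k0)
        print('call')
        for k in prof[i:i+5]:
            pb=p0+(p1-p0)*k; rb=r0*R.from_rotvec(w*k)
            print('  ',np.round(ra.inv().apply(pb-pa),3).tolist(),np.round((ra.inv()*rb).as_rotvec()/(np.pi/4),3).tolist())
        k0=prof[min(i+4,len(prof)-1)]
def trap(n,ramp=4):
    v=np.minimum(1,np.minimum(np.arange(1,n+1),np.arange(n,0,-1))/ramp); return np.cumsum(v)/v.sum()
def nosepose(n,yaw,tilt):
    r=tool(yaw,tilt); return np.array(n)-r.apply(NOSE),r
CELL=np.array([.479,-.243]);
E
python3 - <<'E'
from kin import *
p,r=pose(); r0=tool(189.9,6.75); p0=[.551,.3006,.252]
a=np.deg2rad(96); u=np.array([np.cos(a),np.sin(a)])
n=CELL-.012*u
p1,r1=nosepose([*n,.13],96,0); print(p1)
pl=np.array([.551,.3006,.25]); print('level'); path(p0,r0,pl,tool(189.9,0),[.5,1]); path(pl,tool(189.9,0),p1,r1,trap(20))
p2,r2=nosepose([*n,.08],96,30); print('tilt30',p2); path(p1,r1,p2,r2,trap(10,2))
E
```

```text
[ 0.48882568 -0.33648506  0.236     ]
level
call
   [0.0, -0.0, 0.001] [0.0, 0.075, 0.0]
   [0.0, -0.0, 0.002] [0.0, 0.15, -0.0]
call
   [0.003, -0.009, 0.0] [0.0, 0.0, 0.031]
   [0.008, -0.027, 0.001] [0.0, 0.0, 0.092]
   [0.015, -0.054, 0.001] [0.0, 0.0, 0.184]
   [0.025, -0.091, 0.002] [0.0, 0.0, 0.307]
   [0.035, -0.127, 0.003] [0.0, 0.0, 0.43]
call
   [-0.003, -0.038, 0.001] [0.0, 0.0, 0.123]
   [-0.005, -0.075, 0.002] [0.0, 0.0, 0.245]
   [-0.008, -0.113, 0.002] [0.0, 0.0, 0.368]
   [-0.01, -0.15, 0.003] [0.0, 0.0, 0.491]
   [-0.013, -0.188, 0.004] [0.0, 0.0, 0.614]
call
   [-0.02, -0.032, 0.001] [0.0, 0.0, 0.123]
   [-0.039, -0.064, 0.002] [0.0, 0.0, 0.245]
   [-0.059, -0.096, 0.002] [0.0, 0.0, 0.368]
   [-0.079, -0.128, 0.003] [0.0, 0.0, 0.491]
   [-0.098, -0.161, 0.004] [0.0, 0.0, 0.614]
call
   [-0.032, -0.019, 0.001] [0.0, 0.0, 0.123]
   [-0.065, -0.039, 0.002] [0.0, 0.0, 0.245]
   [-0.089, -0.053, 0.002] [0.0, 0.0, 0.338]
   [-0.105, -0.063, 0.003] [0.0, 0.0, 0.399]
   [-0.113, -0.068, 0.003] [0.0, 0.0, 0.43]
tilt30 [ 0.48213733 -0.27284966  0.21279869]
call
   [0.004, 0.0, 0.001] [0.0, -0.037, 0.0]
   [0.011, 0.0, 0.004] [0.0, -0.111, 0.0]
   [0.018, 0.0, 0.006] [0.0, -0.185, 0.0]
   [0.025, 0.0, 0.009] [-0.0, -0.259, 0.0]
   [0.032, 0.0, 0.012] [0.0, -0.333, 0.0]
call
   [0.008, 0.0, 0.001] [0.0, -0.074, -0.0]
   [0.015, 0.0, 0.001] [0.0, -0.148, -0.0]
   [0.023, 0.0, 0.002] [0.0, -0.222, -0.0]
   [0.03, 0.0, 0.003] [0.0, -0.296, -0.0]
   [0.034, 0.0, 0.003] [-0.0, -0.333, -0.0]
```

Emit:
drive_tool --deltas '[{"gripper": 255,"offset": [0,0,0.001],"angular": [0,0.075,0]},{"gripper": 255,"offset": [0,0,0.002],"angular": [0,0.15,0]}]'

```text
t: 3.5
eef_pos: [0.5511, 0.3007, 0.2496]
tool_rot: [-0.002, -0.087, 0.996, -0.001]
contact_force: [1.7, -0.2, -3.2]
gripper_width: 0.203
grasp_force: 58.5
```

Emit:
drive_tool --deltas '[{"gripper": 255,"offset": [0.003,-0.009,0],"angular": [0,0,0.031]},{"gripper": 255,"offset": [0.008,-0.027,0.001],"angular": [0,0,0.092]},{"gripper": 255,"offset": [0.015,-0.054,0.001],"angular": [0,0,0.184]},{"gripper": 255,"offset": [0.025,-0.091,0.002],"angular": [0,0,0.307]},{"gripper": 255,"offset": [0.035,-0.127,0.003],"angular": [0,0,0.43]}]'

```text
t: 4.0
eef_pos: [0.5385, 0.1665, 0.2471]
tool_rot: [0.0, 0.086, 0.996, -0.0]
contact_force: [1.3, -0.6, -1.2]
gripper_width: 0.2
grasp_force: 58.5
```

Emit:
drive_tool --deltas '[{"gripper": 255,"offset": [-0.003,-0.038,0.001],"angular": [0,0,0.123]},{"gripper": 255,"offset": [-0.005,-0.075,0.002],"angular": [0,0,0.245]},{"gripper": 255,"offset": [-0.008,-0.113,0.002],"angular": [0,0,0.368]},{"gripper": 255,"offset": [-0.01,-0.15,0.003],"angular": [0,0,0.491]},{"gripper": 255,"offset": [-0.013,-0.188,0.004],"angular": [0,0,0.614]}]'

```text
t: 4.5
eef_pos: [0.5196, -0.0208, 0.2433]
tool_rot: [0.0, 0.322, 0.947, -0.0]
contact_force: [1.1, -0.2, -2.0]
gripper_width: 0.204
grasp_force: 58.5
```

Emit:
drive_tool --deltas '[{"gripper": 255,"offset": [-0.02,-0.032,0.001],"angular": [0,0,0.123]},{"gripper": 255,"offset": [-0.039,-0.064,0.002],"angular": [0,0,0.245]},{"gripper": 255,"offset": [-0.059,-0.096,0.002],"angular": [0,0,0.368]},{"gripper": 255,"offset": [-0.079,-0.128,0.003],"angular": [0,0,0.491]},{"gripper": 255,"offset": [-0.098,-0.161,0.004],"angular": [0,0,0.614]}]'

```text
t: 5.0
eef_pos: [0.5004, -0.2078, 0.2394]
tool_rot: [0.0, 0.538, 0.843, -0.0]
contact_force: [0.2, -0.9, -1.5]
gripper_width: 0.201
grasp_force: 58.5
```

Emit:
drive_tool --deltas '[{"gripper": 255,"offset": [-0.032,-0.019,0.001],"angular": [0,0,0.123]},{"gripper": 255,"offset": [-0.065,-0.039,0.002],"angular": [0,0,0.245]},{"gripper": 255,"offset": [-0.089,-0.053,0.002],"angular": [0,0,0.338]},{"gripper": 255,"offset": [-0.105,-0.063,0.003],"angular": [0,0,0.399]},{"gripper": 255,"offset": [-0.113,-0.068,0.003],"angular": [0,0,0.43]}]'

```text
t: 5.5
eef_pos: [0.4875, -0.3385, 0.2363]
tool_rot: [-0.0, 0.672, 0.741, -0.0]
contact_force: [-0.0, 0.2, -2.2]
gripper_width: 0.202
grasp_force: 58.5
```

Run:
```python
from kin import *
log(); im,m=snap('wrist'); cv2.imwrite('pics/w2.png',im); json.dump({k:np.array(v).tolist() for k,v in m.items()},open('w2.json','w')); log()
```

```text
t 5.5 p [ 0.4875 -0.3385  0.2363] X [-0.098  0.995 -0.001] Z [-0.001 -0.001 -1.   ] q [ 0.108  0.456  0.521  1.848 -0.28   0.911  0.855] w 0.202 gf 58.48471283912659 F [-0.   0.2 -2.2]
t 5.55 p [ 0.4878 -0.3389  0.2364] X [-0.098  0.995 -0.001] Z [-0.    -0.001 -1.   ] q [ 0.108  0.456  0.521  1.848 -0.28   0.911  0.855] w 0.199 gf 58.483078479766846 F [-0.6 -1.6 -2.1]
```

View pics/w2.png

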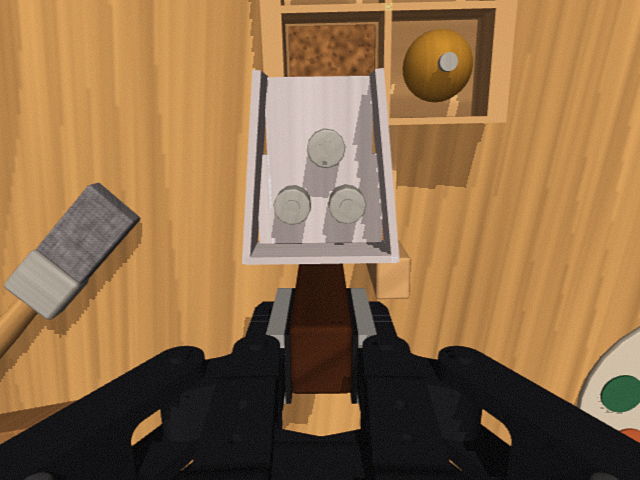

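The wrist view shows all three caps in the pan. The cork cell is just ahead, with inner edges at u=284 and 377, the middle divider at about row 10, and the tray's rear edge at row 121. The scoop nose is at about (320,75).

Run:
```python
from kin import *
m=json.load(open('w2.json'))
im=cv2.imread('pics/w2.png'); g=cv2.cvtColor(im,cv2.COLOR_BGR2GRAY)
print(g[40,255:300].tolist()); print(g[40,370:398].tolist()); print(g[40,482:525].tolist()); print(g[0:25,330].tolist()); print(g[100:130,470].tolist())
for n,u,v,z in [('Lout',264,40,.034),('Lin',284,40,.034),('divL',377,40,.034),('divR',390,40,.034),('Rout',514,40,.034),('div x',330,10,.034),('rear out',470,122,.034),('rear in',470,118,.034),('noseL',265,75,.13),('noseR',374,75,.13),('grip corner r',410,298,.075)]: print(n,np.round(onz(m,u,v,z),4))
```

```text
[121, 124, 129, 119, 122, 116, 137, 163, 168, 169, 167, 171, 171, 168, 173, 170, 172, 168, 170, 174, 171, 172, 171, 175, 171, 168, 177, 120, 51, 44, 64, 105, 126, 102, 86, 81, 87, 89, 96, 101, 116, 108, 99, 98, 84]
[97, 98, 92, 93, 80, 89, 114, 119, 90, 63, 60, 64, 57, 69, 146, 176, 171, 171, 169, 169, 167, 143, 117, 123, 118, 118, 120, 122]
[61, 62, 65, 65, 64, 65, 64, 64, 60, 54, 61, 147, 176, 169, 165, 169, 172, 169, 171, 168, 171, 162, 172, 170, 167, 171, 171, 168, 170, 169, 168, 161, 147, 142, 146, 145, 146, 146, 149, 147, 149, 148, 150]
[116, 116, 107, 117, 152, 172, 168, 171, 169, 167, 173, 173, 57, 45, 53, 59, 57, 57, 49, 46, 47, 56, 56, 131, 127]
[132, 127, 124, 123, 118, 114, 116, 116, 112, 113, 112, 113, 108, 109, 105, 99, 142, 173, 175, 168, 175, 172, 171, 126, 110, 109, 108, 110, 109, 109]
Lout [ 0.4434 -0.2296  0.034 ]
Lin [ 0.4552 -0.2285  0.034 ]
divL [ 0.5099 -0.2231  0.034 ]
divR [ 0.5176 -0.2224  0.034 ]
Rout [ 0.5906 -0.2153  0.034 ]
div x [ 0.4806 -0.2099  0.034 ]
rear out [ 0.5737 -0.264   0.034 ]
rear in [ 0.5732 -0.2616  0.034 ]
noseL [ 0.4578 -0.2562  0.13  ]
noseR [ 0.5003 -0.2521  0.13  ]
grip corner r [ 0.5437 -0.3676  0.075 ]
```

```bash
sed -i 's/^CELL=.*/CELL=np.array([.485,-.240])/' kin.py
python3 - <<'E'
from kin import *
a=np.deg2rad(95.7); u=np.array([np.cos(a),np.sin(a)]); n=CELL-.012*u
p0,r0=np.array([.488,-.338,.2363]),tool(95.7,0)
for z,t,N in ((.07,30,10),(.046,44,5),(.046,56,10)):
    p1,r1=nosepose([*n,z],95.7,t); print(z,t,p1); path(p0,r0,p1,r1,trap(N,2)); p0,r0=p1,r1
E
```

```text
0.07 30 [ 0.48798099 -0.26986568  0.20279869]
call
   [0.004, 0.0, 0.002] [0.0, -0.037, -0.0]
   [0.011, 0.001, 0.006] [0.0, -0.111, 0.0]
   [0.019, 0.002, 0.009] [0.0, -0.185, -0.0]
   [0.026, 0.003, 0.013] [-0.0, -0.259, -0.0]
   [0.034, 0.003, 0.017] [0.0, -0.333, -0.0]
call
   [0.008, 0.001, 0.002] [0.0, -0.074, 0.0]
   [0.016, 0.001, 0.003] [0.0, -0.148, -0.0]
   [0.025, 0.002, 0.005] [0.0, -0.222, 0.0]
   [0.033, 0.003, 0.007] [0.0, -0.296, 0.0]
   [0.037, 0.003, 0.007] [0.0, -0.333, -0.0]
0.046 44 [ 0.48473701 -0.23736517  0.17921201]
call
   [0.005, 0.0, 0.001] [0.0, -0.039, 0.0]
   [0.015, 0.0, 0.002] [0.0, -0.117, 0.0]
   [0.025, -0.0, 0.003] [-0.0, -0.194, 0.0]
   [0.035, -0.0, 0.004] [-0.0, -0.272, 0.0]
   [0.04, -0.0, 0.004] [-0.0, -0.311, 0.0]
0.046 56 [ 0.48201801 -0.21012429  0.17325553]
call
   [0.001, 0.0, -0.001] [-0.0, -0.015, 0.0]
   [0.004, 0.0, -0.002] [0.0, -0.044, -0.0]
   [0.007, -0.0, -0.004] [0.0, -0.074, -0.0]
   [0.009, -0.0, -0.006] [0.0, -0.104, 0.0]
   [0.012, 0.0, -0.007] [0.0, -0.133, 0.0]
call
   [0.002, 0.0, -0.002] [-0.0, -0.03, 0.0]
   [0.005, 0.0, -0.004] [-0.0, -0.059, -0.0]
   [0.007, -0.0, -0.006] [0.0, -0.089, -0.0]
   [0.01, 0.0, -0.008] [-0.0, -0.119, -0.0]
   [0.011, 0.0, -0.009] [-0.0, -0.133, -0.0]
```

Emit:
drive_tool --deltas '[{"gripper": 255,"offset": [0.004,0,0.002],"angular": [0,-0.037,0]},{"gripper": 255,"offset": [0.011,0.001,0.006],"angular": [0,-0.111,0]},{"gripper": 255,"offset": [0.019,0.002,0.009],"angular": [0,-0.185,0]},{"gripper": 255,"offset": [0.026,0.003,0.013],"angular": [0,-0.259,0]},{"gripper": 255,"offset": [0.034,0.003,0.017],"angular": [0,-0.333,0]}]'

```text
t: 6.05
eef_pos: [0.4892, -0.3005, 0.2193]
tool_rot: [0.098, 0.663, 0.737, -0.087]
contact_force: [-0.0, 0.5, -1.5]
gripper_width: 0.203
grasp_force: 58.5
```

Emit:
drive_tool --deltas '[{"gripper": 255,"offset": [0.008,0.001,0.002],"angular": [0,-0.074,0]},{"gripper": 255,"offset": [0.016,0.001,0.003],"angular": [0,-0.148,0]},{"gripper": 255,"offset": [0.025,0.002,0.005],"angular": [0,-0.222,0]},{"gripper": 255,"offset": [0.033,0.003,0.007],"angular": [0,-0.296,0]},{"gripper": 255,"offset": [0.037,0.003,0.007],"angular": [0,-0.333,0]}]'

```text
t: 6.55
eef_pos: [0.4886, -0.265, 0.202]
tool_rot: [0.192, 0.645, 0.719, -0.173]
contact_force: [0.0, -0.6, -1.7]
gripper_width: 0.205
grasp_force: 58.5
```

Run:
```python
from kin import *
log(); p,r=pose(); print('nose',p+r.apply(NOSE))
```

```text
t 6.55 p [ 0.4886 -0.265   0.202 ] X [-0.094  0.861 -0.499] Z [ 0.053 -0.496 -0.867] q [-0.543  0.535  0.909  2.14   0.164  0.463  0.221] w 0.205 gf 58.496729135513306 F [ 0.  -0.6 -1.7]
nose [ 0.48646205 -0.24697454  0.06918463]
```

Emit:
drive_tool --deltas '[{"gripper": 255,"offset": [0.004,0,0.002],"angular": [0,-0.039,0]},{"gripper": 255,"offset": [0.013,0,0.003],"angular": [0,-0.117,0]},{"gripper": 255,"offset": [0.022,0,0.004],"angular": [0,-0.194,0]},{"gripper": 255,"offset": [0.031,0,0.006],"angular": [0,-0.272,0]},{"gripper": 255,"offset": [0.036,0,0.006],"angular": [0,-0.311,0]}]'

```text
t: 7.05
eef_pos: [0.4856, -0.2374, 0.1784]
tool_rot: [0.278, 0.619, 0.69, -0.251]
contact_force: [0.5, -0.1, -1.8]
gripper_width: 0.199
grasp_force: 58.6
```

Emit:
drive_tool --deltas '[{"gripper": 255,"offset": [0.001,0,-0.001],"angular": [0,-0.015,0]},{"gripper": 255,"offset": [0.004,0,-0.002],"angular": [0,-0.044,0]},{"gripper": 255,"offset": [0.007,0,-0.004],"angular": [0,-0.074,0]},{"gripper": 255,"offset": [0.009,0,-0.006],"angular": [0,-0.104,0]},{"gripper": 255,"offset": [0.012,0,-0.007],"angular": [0,-0.133,0]}]'

```text
t: 7.55
eef_pos: [0.4842, -0.2268, 0.1768]
tool_rot: [0.314, 0.607, 0.673, -0.283]
contact_force: [-0.3, -0.1, -1.7]
gripper_width: 0.203
grasp_force: 58.6
```

Emit:
drive_tool --deltas '[{"gripper": 255,"offset": [0.002,0,-0.002],"angular": [0,-0.03,0]},{"gripper": 255,"offset": [0.005,0,-0.004],"angular": [0,-0.059,0]},{"gripper": 255,"offset": [0.007,0,-0.006],"angular": [0,-0.089,0]},{"gripper": 255,"offset": [0.01,0,-0.008],"angular": [0,-0.119,0]},{"gripper": 255,"offset": [0.011,0,-0.009],"angular": [0,-0.133,0]}]'

```text
t: 8.05
eef_pos: [0.4828, -0.2125, 0.1737]
tool_rot: [0.349, 0.591, 0.656, -0.315]
contact_force: [-0.1, -0.3, -1.5]
gripper_width: 0.203
grasp_force: 58.6
```

Emit:
drive_tool --deltas '[{"gripper": 255,"offset": [0,0,0],"angular": [0,0,0]},{"gripper": 255,"offset": [0,0,0],"angular": [0,0,0]},{"gripper": 255,"offset": [0,0,0],"angular": [0,0,0]},{"gripper": 255,"offset": [0,0,0],"angular": [0,0,0]},{"gripper": 255,"offset": [0,0,0],"angular": [0,0,0]}]'

```text
t: 8.55
eef_pos: [0.4826, -0.2133, 0.1742]
tool_rot: [0.348, 0.592, 0.656, -0.314]
contact_force: [0.2, 0.7, -1.6]
gripper_width: 0.202
grasp_force: 58.6
```

Run:
```python
from kin import *
log(); p,r=pose(); print('nose',p+r.apply(NOSE))
im,m=snap('wrist'); s,_=snap('side')
cv2.imwrite('pics/w3.png',np.vstack([im[:300],cv2.resize(s[280:430,300:620],(640,300))]))
```

```text
t 8.55 p [ 0.4826 -0.2133  0.1742] X [-0.057  0.558 -0.828] Z [ 0.085 -0.824 -0.561] q [-0.961  1.04   1.188  2.263  0.173  0.281 -0.142] w 0.202 gf 58.600199818611145 F [ 0.2  0.7 -1.6]
nose [ 0.48694168 -0.25485676  0.04687787]
```

View pics/w3.png

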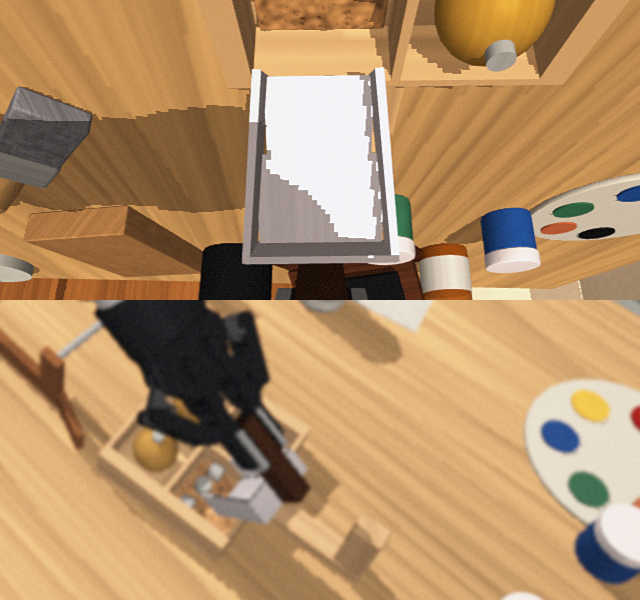

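Side view: the three caps lie on the cork at about (190–215, 470–503), and the wrist view shows the pan empty. Next I take the scoop back.

Run:
```python
from kin import *
a=np.deg2rad(95.7); u=np.array([np.cos(a),np.sin(a)]); n=CELL-.014*u
p0,r0=np.array([.4825,-.213,.174]),tool(95.7,56)
p1,r1=nosepose([*n,.11],95.7,20); path(p0,r0,p1,r1,trap(10,2)); p0,r0=p1,r1
p1,r1=np.array([.5525,.301,.25]),tool(189.9,0); path(p0,r0,p1,r1,trap(20))
```

```text
call
   [-0.005, -0.0, 0.002] [-0.0, 0.044, 0.0]
   [-0.016, -0.0, 0.005] [0.0, 0.133, -0.0]
   [-0.027, -0.0, 0.009] [0.0, 0.222, 0.0]
   [-0.038, -0.0, 0.013] [0.0, 0.311, -0.0]
   [-0.049, -0.0, 0.016] [0.0, 0.4, -0.0]
call
   [-0.012, -0.0, 0.0] [-0.0, 0.089, 0.0]
   [-0.023, -0.0, 0.0] [0.0, 0.178, -0.0]
   [-0.035, -0.0, 0.0] [0.0, 0.267, 0.0]
   [-0.046, -0.0, 0.0] [-0.0, 0.356, -0.0]
   [-0.052, -0.0, 0.0] [-0.0, 0.4, -0.0]
call
   [0.008, 0.002, -0.003] [-0.005, 0.005, -0.03]
   [0.024, 0.005, -0.009] [-0.016, 0.015, -0.091]
   [0.048, 0.011, -0.019] [-0.032, 0.03, -0.183]
   [0.08, 0.018, -0.031] [-0.054, 0.05, -0.304]
   [0.113, 0.025, -0.044] [-0.075, 0.07, -0.426]
call
   [0.029, 0.018, -0.01] [-0.021, 0.02, -0.122]
   [0.057, 0.036, -0.02] [-0.043, 0.04, -0.244]
   [0.086, 0.054, -0.03] [-0.064, 0.06, -0.365]
   [0.114, 0.072, -0.04] [-0.086, 0.08, -0.487]
   [0.143, 0.09, -0.05] [-0.107, 0.1, -0.609]
call
   [0.017, 0.03, -0.006] [-0.021, 0.02, -0.122]
   [0.035, 0.06, -0.012] [-0.043, 0.04, -0.244]
   [0.052, 0.09, -0.018] [-0.064, 0.06, -0.365]
   [0.07, 0.12, -0.025] [-0.086, 0.08, -0.487]
   [0.087, 0.15, -0.031] [-0.107, 0.1, -0.609]
call
   [0.002, 0.035, -0.003] [-0.021, 0.02, -0.122]
   [0.004, 0.07, -0.005] [-0.043, 0.04, -0.244]
   [0.005, 0.096, -0.007] [-0.059, 0.055, -0.335]
   [0.006, 0.114, -0.008] [-0.07, 0.065, -0.396]
   [0.007, 0.123, -0.009] [-0.075, 0.07, -0.426]
```

Emit:
drive_tool --deltas '[{"gripper": 255,"offset": [-0.005,0,0.002],"angular": [0,0.044,0]},{"gripper": 255,"offset": [-0.016,0,0.005],"angular": [0,0.133,0]},{"gripper": 255,"offset": [-0.027,0,0.009],"angular": [0,0.222,0]},{"gripper": 255,"offset": [-0.038,0,0.013],"angular": [0,0.311,0]},{"gripper": 255,"offset": [-0.049,0,0.016],"angular": [0,0.4,0]}]'

```text
t: 9.15
eef_pos: [0.4864, -0.2541, 0.2063]
tool_rot: [0.241, 0.634, 0.703, -0.217]
contact_force: [0.3, -0.0, -2.1]
gripper_width: 0.201
grasp_force: 58.5
```

Emit:
drive_tool --deltas '[{"gripper": 255,"offset": [-0.012,0,0],"angular": [0,0.089,0]},{"gripper": 255,"offset": [-0.023,0,0],"angular": [0,0.178,0]},{"gripper": 255,"offset": [-0.035,0,0],"angular": [0,0.267,0]},{"gripper": 255,"offset": [-0.046,0,0],"angular": [0,0.356,0]},{"gripper": 255,"offset": [-0.052,0,0],"angular": [0,0.4,0]}]'

```text
t: 9.65
eef_pos: [0.4903, -0.2965, 0.2393]
tool_rot: [0.128, 0.661, 0.73, -0.114]
contact_force: [0.1, -0.1, -1.1]
gripper_width: 0.2
grasp_force: 58.5
```

Emit:
drive_tool --deltas '[{"gripper": 255,"offset": [0.008,0.002,-0.003],"angular": [-0.005,0.005,-0.03]},{"gripper": 255,"offset": [0.024,0.005,-0.009],"angular": [-0.016,0.015,-0.091]},{"gripper": 255,"offset": [0.048,0.011,-0.019],"angular": [-0.032,0.03,-0.183]},{"gripper": 255,"offset": [0.08,0.018,-0.031],"angular": [-0.054,0.05,-0.304]},{"gripper": 255,"offset": [0.113,0.025,-0.044],"angular": [-0.075,0.07,-0.426]}]'

```text
t: 10.15
eef_pos: [0.5027, -0.1677, 0.2395]
tool_rot: [0.106, 0.524, 0.84, -0.097]
contact_force: [0.4, 0.0, -1.2]
gripper_width: 0.203
grasp_force: 58.4
```

Emit:
drive_tool --deltas '[{"gripper": 255,"offset": [0.029,0.018,-0.01],"angular": [-0.021,0.02,-0.122]},{"gripper": 255,"offset": [0.057,0.036,-0.02],"angular": [-0.043,0.04,-0.244]},{"gripper": 255,"offset": [0.086,0.054,-0.03],"angular": [-0.064,0.06,-0.365]},{"gripper": 255,"offset": [0.114,0.072,-0.04],"angular": [-0.086,0.08,-0.487]},{"gripper": 255,"offset": [0.143,0.09,-0.05],"angular": [-0.107,0.1,-0.609]}]'

```text
t: 10.65
eef_pos: [0.5192, 0.0078, 0.2431]
tool_rot: [0.069, 0.308, 0.947, -0.064]
contact_force: [1.8, -0.1, -1.9]
gripper_width: 0.2
grasp_force: 58.4
```

Emit:
drive_tool --deltas '[{"gripper": 255,"offset": [0.017,0.03,-0.006],"angular": [-0.021,0.02,-0.122]},{"gripper": 255,"offset": [0.035,0.06,-0.012],"angular": [-0.043,0.04,-0.244]},{"gripper": 255,"offset": [0.052,0.09,-0.018],"angular": [-0.064,0.06,-0.365]},{"gripper": 255,"offset": [0.07,0.12,-0.025],"angular": [-0.086,0.08,-0.487]},{"gripper": 255,"offset": [0.087,0.15,-0.031],"angular": [-0.107,0.1,-0.609]}]'

```text
t: 11.15
eef_pos: [0.5364, 0.1829, 0.2471]
tool_rot: [0.028, 0.074, 0.996, -0.027]
contact_force: [1.1, -0.6, -1.9]
gripper_width: 0.205
grasp_force: 58.4
```

Emit:
drive_tool --deltas '[{"gripper": 255,"offset": [0.002,0.035,-0.003],"angular": [-0.021,0.02,-0.122]},{"gripper": 255,"offset": [0.004,0.07,-0.005],"angular": [-0.043,0.04,-0.244]},{"gripper": 255,"offset": [0.005,0.096,-0.007],"angular": [-0.059,0.055,-0.335]},{"gripper": 255,"offset": [0.006,0.114,-0.008],"angular": [-0.07,0.065,-0.396]},{"gripper": 255,"offset": [0.007,0.123,-0.009],"angular": [-0.075,0.07,-0.426]}]'

```text
t: 11.65
eef_pos: [0.5482, 0.3061, 0.2493]
tool_rot: [-0.002, -0.092, 0.996, 0.0]
contact_force: [0.2, -0.3, -1.8]
gripper_width: 0.202
grasp_force: 58.5
```

Run:
```python
from kin import *
log(); p,r=pose(); path(p,r,[.5525,.301,.16],tool(189.9,0),[.1,.35,.65,.9,1])
```

```text
t 11.65 p [0.5482 0.3061 0.2493] X [-0.983 -0.184  0.003] Z [-0.003 -0.    -1.   ] q [-0.692  0.455  0.113  1.731 -0.063  0.962  1.201] w 0.202 gf 58.46449255943298 F [ 0.2 -0.3 -1.8]
call
   [-0.0, -0.001, 0.009] [0.0, -0.0, 0.002]
   [-0.001, -0.002, 0.031] [0.0, -0.001, 0.005]
   [-0.002, -0.004, 0.058] [0.0, -0.003, 0.01]
   [-0.003, -0.005, 0.08] [0.0, -0.004, 0.014]
   [-0.004, -0.006, 0.089] [0.001, -0.004, 0.015]
```

Emit:
drive_tool --deltas '[{"gripper": 255,"offset": [0,0,0.02],"angular": [0,0,0]},{"gripper": 255,"offset": [0,0,0.05],"angular": [0,0,0]},{"gripper": 255,"offset": [0,0,0.08],"angular": [0,0,0]},{"gripper": 255,"offset": [0,0,0.1],"angular": [0,0,0]},{"gripper": 255,"offset": [0,0,0.11],"angular": [0,0,0]}]'

```text
t: 12.15
eef_pos: [0.5481, 0.3021, 0.1381]
tool_rot: [-0.003, -0.089, 0.996, -0.001]
contact_force: [0.4, -0.1, -1.3]
gripper_width: 0.201
grasp_force: 58.5
```

Emit:
drive_tool --deltas '[{"gripper": 255,"offset": [0,0,0],"angular": [0,0,0]},{"gripper": 255,"offset": [0,0,0],"angular": [0,0,0]}]'

```text
t: 12.35
eef_pos: [0.5506, 0.3027, 0.1415]
tool_rot: [-0.0, -0.089, 0.996, 0.0]
contact_force: [-0.2, 0.5, -1.0]
gripper_width: 0.204
grasp_force: 58.5
```

Run:
```python
from kin import *
log(); p,r=pose(); path(p,r,[.5525,.301,.113],tool(189.9,0),[.3,.6,.8,.9,1])
```

```text
t 12.35 p [0.5506 0.3027 0.1415] X [-0.984 -0.177  0.   ] Z [-0.     0.001 -1.   ] q [-0.673  0.588  0.097  1.801 -0.08   0.756  1.214] w 0.204 gf 58.54215145111084 F [-0.2  0.5 -1. ]
call
   [-0.0, -0.001, 0.009] [0.0, -0.0, 0.002]
   [-0.001, -0.001, 0.017] [0.001, -0.0, 0.004]
   [-0.001, -0.002, 0.023] [0.001, -0.0, 0.005]
   [-0.001, -0.002, 0.026] [0.001, -0.0, 0.005]
   [-0.002, -0.002, 0.029] [0.001, -0.0, 0.006]
```

Lower until it touches the mat.

Emit:
drive_tool --deltas '[{"gripper": 255,"offset": [-0.001,-0.001,0.01],"angular": [0,0,0.005]},{"gripper": 255,"offset": [-0.001,-0.001,0.018],"angular": [0,0,0.005]},{"gripper": 255,"offset": [-0.001,-0.001,0.023],"angular": [0,0,0.005]},{"gripper": 255,"offset": [-0.001,-0.001,0.027],"angular": [0,0,0.005]},{"gripper": 255,"offset": [-0.001,-0.001,0.028],"angular": [0,0,0.005]}]'

```text
t: 12.85
eef_pos: [0.5517, 0.3014, 0.1139]
tool_rot: [-0.001, -0.086, 0.996, 0.0]
contact_force: [-5.5, -3.1, 16.4]
gripper_width: 0.204
grasp_force: 60.7
```

Emit:
drive_tool --deltas '[{"gripper": 255,"offset": [0,0,0.0005],"angular": [0,0,0]},{"gripper": 255,"offset": [0,0,0.001],"angular": [0,0,0]},{"gripper": 255,"offset": [0,0,0.001],"angular": [0,0,0]}]'

```text
t: 13.15
eef_pos: [0.5517, 0.3014, 0.1139]
tool_rot: [-0.001, -0.086, 0.996, 0.001]
contact_force: [-6.9, -3.3, 16.2]
gripper_width: 0.2
grasp_force: 61.3
```

Emit:
drive_tool --deltas '[{"gripper": 255,"offset": [0,0,-0.001],"angular": [0,0,0]},{"gripper": 255,"offset": [0,0,-0.0015],"angular": [0,0,0]},{"gripper": 200,"offset": [0,0,-0.0015],"angular": [0,0,0]},{"gripper": 100,"offset": [0,0,-0.0015],"angular": [0,0,0]},{"gripper": 0,"offset": [0,0,-0.0015],"angular": [0,0,0]}]'

```text
t: 13.65
eef_pos: [0.5519, 0.3016, 0.1132]
tool_rot: [-0.0, -0.086, 0.996, 0.001]
contact_force: [-0.7, 1.0, 0.9]
gripper_width: 0.55
grasp_force: 0.0
```

Emit:
drive_tool --deltas '[{"gripper": 0,"offset": [0,0,0],"angular": [0,0,0]},{"gripper": 0,"offset": [0,0,0],"angular": [0,0,0]},{"gripper": 0,"offset": [0,0,0],"angular": [0,0,0]}]'

```text
t: 13.95
eef_pos: [0.5517, 0.3016, 0.1133]
tool_rot: [-0.0, -0.086, 0.996, 0.0]
contact_force: [0.2, 0.0, 0.2]
gripper_width: 0.998
grasp_force: 0.0
```

Emit:
drive_tool --deltas '[{"gripper": 0,"offset": [0,0,-0.02],"angular": [0,0,0]},{"gripper": 0,"offset": [0,0,-0.05],"angular": [0,0,0]},{"gripper": 0,"offset": [0,0,-0.085],"angular": [0,0,0]},{"gripper": 0,"offset": [0,0,-0.115],"angular": [0,0,0]},{"gripper": 0,"offset": [0,0,-0.138],"angular": [0,0,0]}]'

```text
t: 14.45
eef_pos: [0.5523, 0.3016, 0.2536]
tool_rot: [0.0, -0.086, 0.996, 0.001]
contact_force: [-0.4, 0.0, 0.5]
gripper_width: 0.996
grasp_force: 0.0
```

Run:
```python
from kin import *
log(); im,m=snap('wrist'); cv2.imwrite('pics/w4.png',im); s,_=snap('side'); t,mt=snap('top')
c=np.zeros((600,640,3),np.uint8); c[:240,:320]=cv2.resize(im,(320,240)); c[:240,320:]=cv2.resize(s[170:270,190:323],(320,240)); c[240:]=cv2.resize(t[190:305,285:490],(640,360)); cv2.imwrite('pics/m4.png',c)
# candidates for grasp: yaw 95.7 / 275.7 at tray grip, through the push
p,r=pose()
q0=np.array(bot.get_obs()['q']); ctr=np.array([.5139,-.2052])
for yaw in (96,276,90,270):
  q=q0.copy()
  for x,y in((.5139+.015,-.356),(.527,-.25),(.527,-.15),(.527,-.10),(.527,-.09)):
    q,e=ik(np.array([x,y,.109]),tool(yaw,0),q); print(yaw,y,round(e,1),np.round(q,2))
```

```text
t 14.45 p [0.5523 0.3016 0.2536] X [-0.985 -0.172 -0.001] Z [ 0.001  0.002 -1.   ] q [-0.687  0.451  0.119  1.727 -0.064  0.965  1.2  ] w 0.996 gf 0.0 F [-0.4  0.   0.5]
96 -0.356 0.0 [ 0.15  0.72  0.47  1.78 -0.45  0.75  0.96]
96 -0.25 0.0 [-0.03  0.65  0.48  1.92 -0.46  0.68  0.83]
96 -0.15 0.0 [-0.21  0.61  0.49  2.   -0.46  0.64  0.68]
96 -0.1 0.0 [-0.31  0.59  0.49  2.03 -0.47  0.63  0.6 ]
96 -0.09 0.0 [-0.33  0.59  0.49  2.04 -0.47  0.62  0.58]
276 -0.356 0.0 [ 1.32  1.07 -1.3   1.77  1.11  1.24  2.94]
276 -0.25 0.0 [ 1.23  1.03 -1.33  1.91  1.11  1.19  2.72]
276 -0.15 0.0 [ 1.1   1.   -1.34  2.    1.11  1.16  2.52]
276 -0.1 0.0 [ 1.02  0.99 -1.35  2.02  1.1   1.15  2.42]
276 -0.09 0.0 [ 1.01  0.99 -1.35  2.03  1.1   1.15  2.4 ]
90 -0.356 0.0 [ 0.14  0.72  0.49  1.78 -0.47  0.76  0.88]
90 -0.25 0.0 [-0.04  0.66  0.5   1.92 -0.48  0.69  0.75]
90 -0.15 0.0 [-0.23  0.61  0.51  2.   -0.49  0.64  0.6 ]
90 -0.1 0.0 [-0.33  0.6   0.51  2.03 -0.49  0.63  0.51]
90 -0.09 0.0 [-0.35  0.6   0.52  2.04 -0.49  0.63  0.5 ]
270 -0.356 0.0 [ 1.22  0.91 -1.07  1.78  0.92  1.05  2.94]
270 -0.25 0.0 [ 1.12  0.85 -1.09  1.91  0.92  0.99  2.74]
270 -0.15 0.0 [ 0.99  0.81 -1.11  2.    0.92  0.95  2.54]
270 -0.1 0.0 [ 0.91  0.8  -1.11  2.03  0.92  0.94  2.44]
270 -0.09 0.0 [ 0.9   0.8  -1.12  2.03  0.92  0.94  2.42]
```

View pics/m4.png

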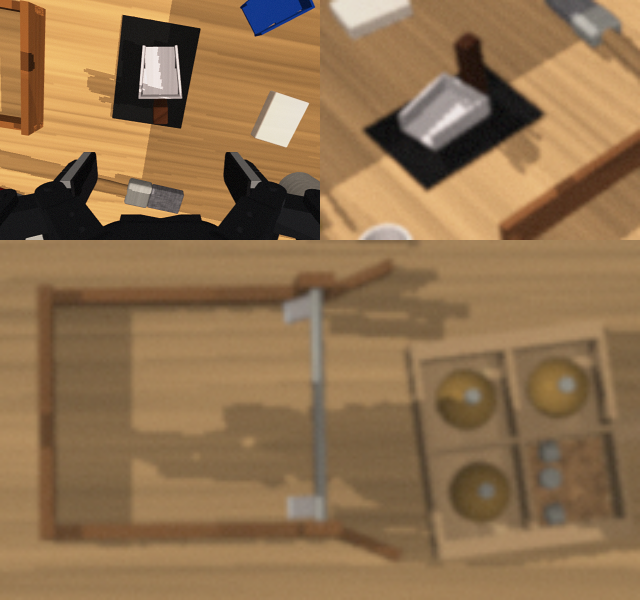

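The montage shows the scoop standing empty on its mat. The three caps are in the cork cell at crop (550,450–515), the baubles are in place, and the rack's catch is down. On the way to the grip I stop above the rack to measure it.

Run:
```python
from kin import *
path([.5523,.3016,.2536],tool(189.9,0),[.53,-.09,.30],tool(93,0),trap(15,2))
```

```text
call
   [0.003, -0.014, -0.002] [0.0, 0.0, 0.077]
   [0.01, -0.041, -0.005] [0.0, 0.0, 0.231]
   [0.016, -0.068, -0.008] [0.0, 0.0, 0.385]
   [0.022, -0.095, -0.012] [0.0, 0.0, 0.538]
   [0.029, -0.123, -0.015] [0.0, 0.0, 0.692]
call
   [-0.009, -0.027, -0.003] [0.0, 0.0, 0.154]
   [-0.017, -0.053, -0.007] [0.0, 0.0, 0.308]
   [-0.026, -0.08, -0.01] [0.0, 0.0, 0.461]
   [-0.035, -0.107, -0.013] [0.0, 0.0, 0.615]
   [-0.043, -0.133, -0.017] [0.0, 0.0, 0.769]
call
   [-0.022, -0.017, -0.003] [0.0, 0.0, 0.154]
   [-0.045, -0.034, -0.007] [0.0, 0.0, 0.308]
   [-0.067, -0.051, -0.01] [0.0, 0.0, 0.461]
   [-0.089, -0.068, -0.013] [0.0, 0.0, 0.615]
   [-0.1, -0.077, -0.015] [0.0, 0.0, 0.692]
```

Emit:
drive_tool --deltas '[{"gripper": 0,"offset": [0.003,-0.014,-0.002],"angular": [0,0,0.077]},{"gripper": 0,"offset": [0.01,-0.041,-0.005],"angular": [0,0,0.231]},{"gripper": 0,"offset": [0.016,-0.068,-0.008],"angular": [0,0,0.385]},{"gripper": 0,"offset": [0.022,-0.095,-0.012],"angular": [0,0,0.538]},{"gripper": 0,"offset": [0.029,-0.123,-0.015],"angular": [0,0,0.692]}]'

```text
t: 15.1
eef_pos: [0.5437, 0.1741, 0.265]
tool_rot: [-0.001, 0.187, 0.982, -0.0]
contact_force: [0.5, -0.0, 0.5]
gripper_width: 1.0
grasp_force: 0.0
```

Emit:
drive_tool --deltas '[{"gripper": 0,"offset": [-0.009,-0.027,-0.003],"angular": [0,0,0.154]},{"gripper": 0,"offset": [-0.017,-0.053,-0.007],"angular": [0,0,0.308]},{"gripper": 0,"offset": [-0.026,-0.08,-0.01],"angular": [0,0,0.461]},{"gripper": 0,"offset": [-0.035,-0.107,-0.013],"angular": [0,0,0.615]},{"gripper": 0,"offset": [-0.043,-0.133,-0.017],"angular": [0,0,0.769]}]'

```text
t: 15.6
eef_pos: [0.5355, 0.0343, 0.2819]
tool_rot: [-0.001, 0.471, 0.882, -0.001]
contact_force: [-0.4, 0.3, 0.5]
gripper_width: 1.0
grasp_force: 0.0
```

Emit:
drive_tool --deltas '[{"gripper": 0,"offset": [-0.022,-0.017,-0.003],"angular": [0,0,0.154]},{"gripper": 0,"offset": [-0.045,-0.034,-0.007],"angular": [0,0,0.308]},{"gripper": 0,"offset": [-0.067,-0.051,-0.01],"angular": [0,0,0.461]},{"gripper": 0,"offset": [-0.089,-0.068,-0.013],"angular": [0,0,0.615]},{"gripper": 0,"offset": [-0.1,-0.077,-0.015],"angular": [0,0,0.692]}]'

```text
t: 16.1
eef_pos: [0.5278, -0.0928, 0.2973]
tool_rot: [-0.001, 0.691, 0.723, -0.001]
contact_force: [0.1, -1.1, -0.1]
gripper_width: 1.002
grasp_force: 0.0
```

Emit:
drive_tool --deltas '[{"gripper": 0,"offset": [0,0,0],"angular": [0,0,0]},{"gripper": 0,"offset": [0,0,0],"angular": [0,0,0]},{"gripper": 0,"offset": [0,0,0],"angular": [0,0,0]}]'

```text
t: 16.4
eef_pos: [0.529, -0.0884, 0.2975]
tool_rot: [-0.001, 0.687, 0.727, -0.0]
contact_force: [-0.1, 0.8, 0.7]
gripper_width: 0.997
grasp_force: 0.0
```

Run:
```python
from kin import *
log(); im,m=snap('wrist'); cv2.imwrite('pics/w5.png',im); json.dump({k:np.array(v).tolist() for k,v in m.items()},open('w5.json','w')); log()
```

```text
t 16.4 p [ 0.529  -0.0884  0.2975] X [-0.057  0.998  0.002] Z [-0.002  0.002 -1.   ] q [-0.449  0.287  0.609  1.925 -0.196  0.991  0.306] w 0.997 gf 0.0 F [-0.1  0.8  0.7]
t 16.45 p [ 0.529  -0.0886  0.2976] X [-0.056  0.998  0.002] Z [-0.002  0.001 -1.   ] q [-0.449  0.287  0.609  1.924 -0.196  0.991  0.305] w 0.996 gf 0.0 F [-0.2  0.7  0.2]
```

View pics/w5.png

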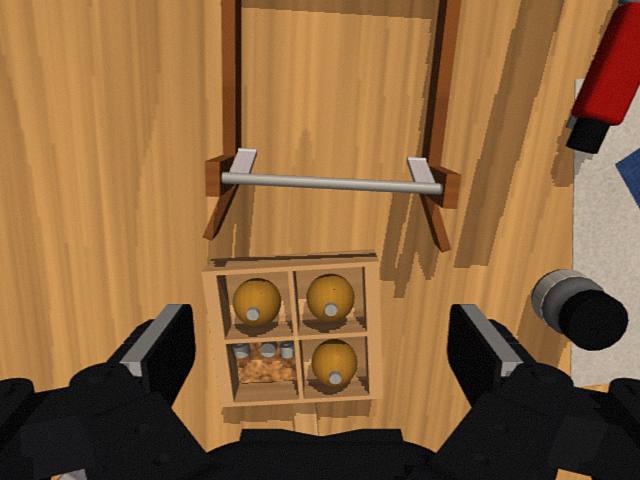

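The wrist view shows the rack guides at u≈240 and 432, the hinge bar from (222,178) to (440,188), and the tray with top corners at about (203,270), (378,260), (383,398) and (222,405). The caps are in the cork cell.

Run:
```python
from kin import *
im=cv2.imread('pics/w5.png'); m=json.load(open('w5.json')); hsv=cv2.cvtColor(im,cv2.COLOR_BGR2HSV).astype(int); V=cv2.GaussianBlur(im[...,2],(1,5),0).astype(int)
brown=((hsv[...,2]<150)&(hsv[...,0]<13)&(hsv[...,1]>120))
Ls=[];Rs=[]
for r in range(15,140,12):
    a=np.where(brown[r,210:260])[0]+210; b=np.where(brown[r,410:470])[0]+410
    if len(a) and len(b): 
        l=onz(m,a.max()+.5,r,0); q=onz(m,b.min()-.5,r,0); Ls.append(l);Rs.append(q); print(r,a.min(),a.max(),b.min(),b.max(),np.round(l[:2],4),np.round(q[:2],4), round(np.hypot(*(l-q)[:2]),4))
for S in(Ls,Rs):
    S=np.array(S); k=np.polyfit(S[:,1],S[:,0],1); print('slope deg',np.degrees(np.arctan(k[0])),'x at y=0',k[1])
print('bar',[np.round(onz(m,u,v,.07),4).tolist() for u,v in((222,174),(440,184))])
for r in (300,325,370): print(r,V[r,196:245:1].tolist(),'\n',V[r,355:392].tolist())
for c in (240,265,320,345): print(c,V[250:275,c].tolist(),V[385:415,c].tolist())
```

```text
15 222 238 439 458 [0.4561 0.0543] [0.6131 0.063 ] 0.1572
27 222 240 438 456 [0.4577 0.0458] [0.6134 0.0544] 0.156
39 222 240 435 455 [0.4577 0.037 ] [0.6122 0.0456] 0.1547
51 223 238 435 452 [0.4562 0.0281] [0.6133 0.0368] 0.1573
63 227 239 433 450 [0.457  0.0191] [0.6128 0.0278] 0.156
75 223 239 431 450 [0.4571 0.01  ] [0.6123 0.0186] 0.1555
87 224 239 430 449 [0.4571 0.0008] [0.6127 0.0094] 0.1558
99 224 239 430 447 [ 0.4571 -0.0086] [6.138e-01 1.000e-04] 0.1569
111 223 240 428 446 [ 0.458  -0.0181] [ 0.6133 -0.0095] 0.1556
123 223 238 429 445 [ 0.4564 -0.0279] [ 0.6154 -0.019 ] 0.1592
135 224 239 424 443 [ 0.4573 -0.0376] [ 0.6124 -0.029 ] 0.1553
slope deg -0.19320821605418326 x at y=0 0.4570890613696514
slope deg -0.5006347197623469 x at y=0 0.6133067450855825
bar [[0.4581, -0.0616, 0.07], [0.6116, -0.06, 0.07]]
300 [175, 172, 175, 177, 175, 171, 170, 169, 174, 189, 197, 198, 196, 197, 199, 198, 196, 196, 196, 198, 199, 200, 203, 155, 89, 72, 77, 79, 75, 75, 67, 61, 87, 141, 156, 154, 134, 111, 118, 131, 139, 147, 153, 152, 160, 168, 168, 169, 169] 
 [163, 161, 156, 157, 160, 16
[... 1402 characters left out ...]
6] [142, 139, 139, 140, 143, 147, 150, 153, 153, 152, 151, 151, 151, 149, 152, 166, 185, 196, 195, 178, 152, 136, 132, 131, 130, 129, 130, 131, 132, 132]
320 [191, 182, 170, 158, 135, 101, 75, 74, 98, 130, 149, 151, 150, 156, 172, 190, 198, 197, 189, 174, 161, 154, 154, 154, 143] [71, 72, 71, 72, 75, 82, 101, 128, 145, 148, 148, 150, 161, 178, 192, 195, 178, 151, 133, 129, 131, 132, 131, 130, 130, 130, 131, 131, 133, 134]
345 [175, 168, 161, 139, 102, 75, 75, 98, 129, 146, 148, 149, 162, 182, 196, 201, 197, 186, 170, 160, 158, 157, 156, 156, 157] [70, 75, 93, 123, 145, 152, 151, 150, 149, 148, 153, 169, 189, 199, 190, 167, 143, 130, 127, 127, 126, 127, 127, 126, 124, 124, 125, 126, 126, 125]
```

Run:
```python
from kin import *
m=json.load(open('w5.json')); f=lambda L:np.array([onz(m,u,v,.034)[:2] for u,v in L])
Li=f([(219,300),(223,325),(229,370)]);Ri=f([(365.8,300),(366.8,325),(368.3,370)]);Ro=f([(380.5,300),(381.5,325),(383.5,370)])
F=f([(240,268),(265,266.8),(320,263.5),(345,261.8)]);B=f([(240,406),(265,404.4),(320,401.5),(345,399.8)])
def line(S,ax):
    k=np.polyfit(S[:,ax],S[:,1-ax],1); return k
for n,S,ax in(('Li',Li,1),('Ri',Ri,1),('Ro',Ro,1),('F',F,0),('B',B,0)):
    k=line(S,ax); print(n,'deg',round(np.degrees(np.arctan(k[0])),2), 'at x=.514/y=-.205',round(np.polyval(k,-.205 if ax else .514),4))
```

```text
Li deg -6.99 at x=.514/y=-.205 0.4506
Ri deg -6.68 at x=.514/y=-.205 0.5762
Ro deg -7.62 at x=.514/y=-.205 0.5894
F deg 6.8 at x=.514/y=-.205 -0.1384
B deg 7.09 at x=.514/y=-.205 -0.2729
```

Run:
```python
from kin import *
a=tool(96.9,0)
path([.529,-.0886,.2976],tool(93.2,0),[.5316,-.3566,.20],a,trap(10,3))
```

```text
call
   [-0.011, -0.001, 0.004] [0.0, 0.0, -0.003]
   [-0.033, -0.002, 0.012] [0.0, 0.0, -0.01]
   [-0.067, -0.003, 0.024] [0.0, 0.0, -0.021]
   [-0.1, -0.005, 0.037] [0.0, 0.0, -0.031]
   [-0.134, -0.006, 0.049] [0.0, 0.0, -0.041]
call
   [-0.033, -0.003, 0.012] [0.0, 0.0, -0.01]
   [-0.067, -0.005, 0.024] [0.0, 0.0, -0.021]
   [-0.1, -0.008, 0.037] [0.0, 0.0, -0.031]
   [-0.122, -0.01, 0.045] [0.0, 0.0, -0.038]
   [-0.134, -0.011, 0.049] [0.0, 0.0, -0.041]
```

Emit:
drive_tool --deltas '[{"gripper": 0,"offset": [-0.011,-0.001,0.004],"angular": [0,0,-0.003]},{"gripper": 0,"offset": [-0.033,-0.002,0.012],"angular": [0,0,-0.01]},{"gripper": 0,"offset": [-0.067,-0.003,0.024],"angular": [0,0,-0.021]},{"gripper": 0,"offset": [-0.1,-0.005,0.037],"angular": [0,0,-0.031]},{"gripper": 0,"offset": [-0.134,-0.006,0.049],"angular": [0,0,-0.041]}]'

```text
t: 16.95
eef_pos: [0.5296, -0.2256, 0.248]
tool_rot: [-0.001, 0.676, 0.737, -0.0]
contact_force: [0.3, 0.2, 0.1]
gripper_width: 0.998
grasp_force: 0.0
```

Emit:
drive_tool --deltas '[{"gripper": 0,"offset": [-0.033,-0.003,0.012],"angular": [0,0,-0.01]},{"gripper": 0,"offset": [-0.067,-0.005,0.024],"angular": [0,0,-0.021]},{"gripper": 0,"offset": [-0.1,-0.008,0.037],"angular": [0,0,-0.031]},{"gripper": 0,"offset": [-0.122,-0.01,0.045],"angular": [0,0,-0.038]},{"gripper": 0,"offset": [-0.134,-0.011,0.049],"angular": [0,0,-0.041]}]'

```text
t: 17.45
eef_pos: [0.5289, -0.3613, 0.1985]
tool_rot: [-0.001, 0.665, 0.747, -0.001]
contact_force: [0.4, -0.2, -0.1]
gripper_width: 0.997
grasp_force: 0.0
```

Emit:
drive_tool --deltas '[{"gripper": 0,"offset": [0,0,0],"angular": [0,0,0]},{"gripper": 0,"offset": [0,0,0],"angular": [0,0,0]}]'

```text
t: 17.65
eef_pos: [0.5305, -0.3579, 0.1997]
tool_rot: [-0.001, 0.664, 0.748, 0.0]
contact_force: [1.4, 0.9, -0.6]
gripper_width: 1.002
grasp_force: 0.0
```

Run:
```python
from kin import *
log(); im,m=snap('wrist'); p,r=pose(); path(p,r,[.5316,-.3566,.109],tool(96.9,0),[.2,.5,.75,.92,1])
# predicted grip top corners in image
X=np.array([-.12,.9928]);Y=np.array([-.9928,-.12]); c=np.array([.5316,-.3566])
q=[proj(m,[*(c+X*i+Y*j),.075]) for i,j in((.013,.010),(.013,-.010),(-.013,-.010),(-.013,.010))]
print(np.round(q,0).tolist())
cv2.polylines(im,[np.int32(q)],True,(255,0,0),1); cv2.imwrite('pics/w6.png',im)
```

```text
t 17.65 p [ 0.5305 -0.3579  0.1997] X [-0.118  0.993  0.002] Z [-0.001  0.002 -1.   ] q [ 0.106  0.586  0.55   1.761 -0.378  0.903  0.938] w 1.002 gf 0.0 F [ 1.4  0.9 -0.6]
call
   [0.0, 0.0, 0.018] [-0.0, -0.0, -0.0]
   [0.0, 0.0, 0.045] [-0.0, -0.001, -0.001]
   [0.0, 0.001, 0.068] [-0.0, -0.002, -0.001]
   [0.0, 0.001, 0.084] [-0.0, -0.002, -0.002]
   [0.0, 0.001, 0.091] [-0.0, -0.002, -0.002]
[[302.0, 236.0], [344.0, 236.0], [343.0, 287.0], [303.0, 287.0]]
```

View pics/w6.png

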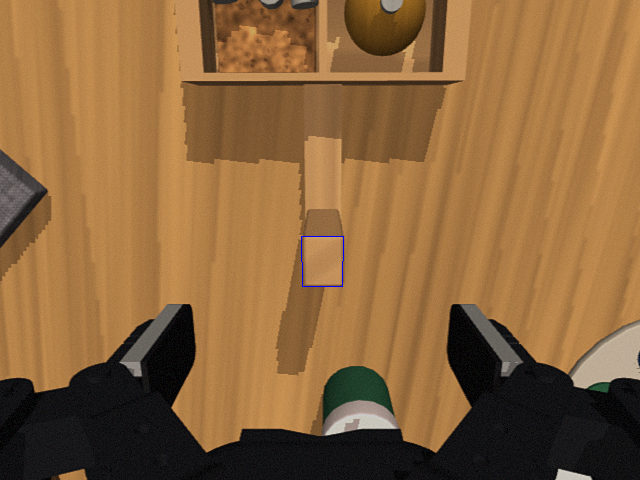

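The wrist view confirms the grip top at (302–344, 236–287), exactly where predicted.

Emit:
drive_tool --deltas '[{"gripper": 0,"offset": [0,0,0.018],"angular": [0,0,0]},{"gripper": 0,"offset": [0,0.001,0.045],"angular": [0,0,0]},{"gripper": 0,"offset": [0,0.001,0.068],"angular": [0,0,0]},{"gripper": 0,"offset": [0,0.001,0.084],"angular": [0,0,0]},{"gripper": 0,"offset": [0,0.001,0.09],"angular": [0,0,0]}]'

```text
t: 18.2
eef_pos: [0.5311, -0.3569, 0.1085]
tool_rot: [-0.002, 0.664, 0.748, 0.0]
contact_force: [0.1, -0.2, 0.5]
gripper_width: 0.999
grasp_force: 0.0
```

Emit:
drive_tool --deltas '[{"gripper": 100,"offset": [0,0,0],"angular": [0,0,0]},{"gripper": 160,"offset": [0,0,0],"angular": [0,0,0]},{"gripper": 255,"offset": [0,0,0],"angular": [0,0,0]},{"gripper": 255,"offset": [0,0,0],"angular": [0,0,0]},{"gripper": 255,"offset": [0,0,0],"angular": [0,0,0]}]' --grip_force 40

```text
t: 18.7
eef_pos: [0.5314, -0.3589, 0.1105]
tool_rot: [-0.0, 0.665, 0.747, 0.0]
contact_force: [0.2, -0.4, 3.4]
gripper_width: 0.228
grasp_force: 43.2
```

Emit:
drive_tool --deltas '[{"gripper": 255,"offset": [0,0,0],"angular": [0,0,0]},{"gripper": 255,"offset": [0,0,0],"angular": [0,0,0]}]'

```text
t: 18.9
eef_pos: [0.5314, -0.359, 0.1104]
tool_rot: [-0.0, 0.665, 0.747, 0.0]
contact_force: [-0.5, -0.6, 5.3]
gripper_width: 0.225
grasp_force: 43.5
```

Run:
```python
from kin import *
log(); p,r=pose(); a=np.degrees(np.arctan2(r.as_matrix()[1,0],r.as_matrix()[0,0])); print(a)
path(p,r,[.5373,-.359,p[2]],tool(90.5,0),trap(5,2))
```

```text
t 18.9 p [ 0.5314 -0.359   0.1104] X [-0.117  0.993  0.   ] Z [ 0.  0. -1.] q [ 0.158  0.702  0.48   1.799 -0.452  0.752  0.994] w 0.225 gf 43.452503085136414 F [-0.5 -0.6  5.3]
96.70128849487357
call
   [-0.0, 0.001, -0.0] [0.0, -0.0, 0.017]
   [-0.0, 0.002, -0.0] [0.0, -0.0, 0.052]
   [-0.0, 0.004, -0.0] [0.0, -0.0, 0.086]
   [-0.001, 0.005, -0.0] [0.0, -0.0, 0.121]
   [-0.001, 0.006, -0.0] [0.0, -0.0, 0.138]
```

Emit:
drive_tool --deltas '[{"gripper": 255,"offset": [0,0.001,-0.0004],"angular": [0,0,0.015]},{"gripper": 255,"offset": [0,0.002,-0.0004],"angular": [0,0,0.035]},{"gripper": 255,"offset": [0,0.003,-0.0004],"angular": [0,0,0.06]},{"gripper": 255,"offset": [0,0.004,-0.0004],"angular": [0,0,0.085]},{"gripper": 255,"offset": [0,0.005,-0.0004],"angular": [0,0,0.11]}]'

```text
t: 19.4
eef_pos: [0.5339, -0.3575, 0.1097]
tool_rot: [-0.003, 0.696, 0.718, -0.001]
contact_force: [-7.3, 2.3, 7.7]
gripper_width: 0.226
grasp_force: 45.7
```

Emit:
drive_tool --deltas '[{"gripper": 255,"offset": [0,0.001,0],"angular": [0,0,0.015]},{"gripper": 255,"offset": [0,0.001,0],"angular": [0,0,0.028]},{"gripper": 255,"offset": [0,0.001,0],"angular": [0,0,0.028]},{"gripper": 255,"offset": [0,0.001,0],"angular": [0,0,0.028]}]'

```text
t: 19.8
eef_pos: [0.5353, -0.3573, 0.1097]
tool_rot: [-0.003, 0.704, 0.71, -0.001]
contact_force: [-6.4, 1.8, 6.5]
gripper_width: 0.227
grasp_force: 44.9
```

Run:
```python
from kin import *
log(); im,m=snap('wrist'); cv2.imwrite('pics/w7.png',im); json.dump({k:np.array(v).tolist() for k,v in m.items()},open('w7.json','w'))
```

```text
t 19.8 p [ 0.5353 -0.3573  0.1097] X [-0.009  1.     0.003] Z [-0.005  0.003 -1.   ] q [ 0.135  0.715  0.508  1.791 -0.478  0.767  0.901] w 0.227 gf 44.89131689071655 F [-6.4  1.8  6.5]
```

View pics/w7.png

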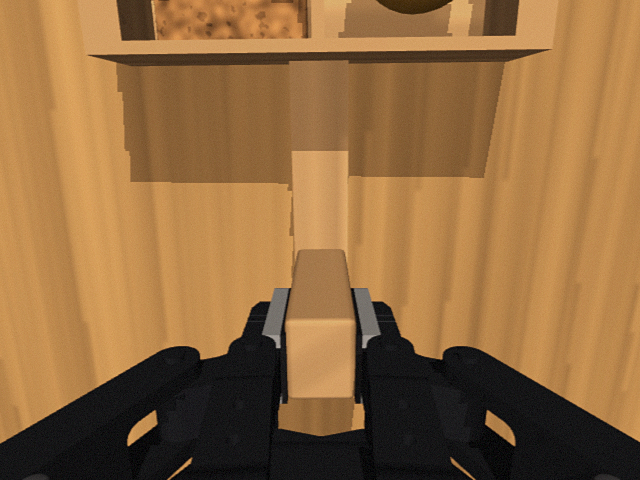

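The wrist view shows the tray's rear edge from (88,54) to (553,49), a slight leftover yaw. I work out the correction.

Run:
```python
from kin import *
im=cv2.imread('pics/w7.png'); m=json.load(open('w7.json')); V=im[...,2].astype(int)
pts=[]
for c in list(range(110,290,20))+list(range(360,530,20)):
    col=cv2.GaussianBlur(im[30:75,c-2:c+3,2],(5,3),0).mean(1); g=np.diff(col); pts.append((c,30+g.argmin()+.5))
print(pts)
P2=np.array([onz(m,u,v,.034)[:2] for u,v in pts]); k=np.polyfit(P2[:,0],P2[:,1],1); print('yaw',90+np.degrees(np.arctan(k[0])),k)
print(V[20,70:125].tolist()); print(V[20,510:565].tolist())
print(np.round([onz(m,u,52,.034) for u in (88,553)],4))
```

```text
[(110, np.float64(54.5)), (130, np.float64(53.5)), (150, np.float64(53.5)), (170, np.float64(53.5)), (190, np.float64(53.5)), (210, np.float64(52.5)), (230, np.float64(52.5)), (250, np.float64(52.5)), (270, np.float64(52.5)), (360, np.float64(51.5)), (380, np.float64(50.5)), (400, np.float64(50.5)), (420, np.float64(50.5)), (440, np.float64(50.5)), (460, np.float64(49.5)), (480, np.float64(49.5)), (500, np.float64(49.5)), (520, np.float64(49.5))]
yaw 91.03708569403135 [ 0.01810254 -0.27743791]
[211, 212, 204, 205, 206, 202, 200, 208, 202, 205, 209, 212, 208, 211, 208, 208, 211, 212, 211, 210, 209, 207, 210, 209, 208, 209, 211, 212, 211, 210, 210, 211, 212, 210, 210, 207, 211, 210, 209, 209, 208, 210, 215, 213, 216, 211, 209, 216, 179, 101, 69, 71, 64, 65, 59]
[79, 82, 78, 84, 76, 76, 79, 182, 217, 209, 212, 214, 209, 212, 208, 213, 206, 208, 212, 213, 213, 211, 212, 211, 212, 209, 208, 207, 208, 209, 207, 211, 211, 212, 212, 206, 211, 211, 211, 210, 211, 211, 206, 210, 212, 208, 196, 193, 186, 191, 188, 191, 190, 182, 185]
[[ 0.4596 -0.2684  0.034 ]
 [ 0.6091 -0.2674  0.034 ]]
```

Emit:
drive_tool --deltas '[{"gripper": 255,"offset": [0.002,0.0015,-0.0004],"angular": [0,0,0.008]},{"gripper": 255,"offset": [0.006,0.003,-0.0004],"angular": [0,0,0.016]},{"gripper": 255,"offset": [0.012,0.003,-0.0004],"angular": [0,0,0.016]},{"gripper": 255,"offset": [0.02,0.003,-0.0004],"angular": [0,0,0.016]},{"gripper": 255,"offset": [0.028,0.003,-0.0004],"angular": [0,0,0.016]}]'

```text
t: 20.35
eef_pos: [0.54, -0.3298, 0.1106]
tool_rot: [-0.0, 0.709, 0.706, -0.0]
contact_force: [1.2, -3.7, 0.0]
gripper_width: 0.23
grasp_force: 42.9
```

Emit:
drive_tool --deltas '[{"gripper": 255,"offset": [0.008,0,0],"angular": [0,0,0]},{"gripper": 255,"offset": [0.016,0,0],"angular": [0,0,0]},{"gripper": 255,"offset": [0.022,0,0],"angular": [0,0,0]},{"gripper": 255,"offset": [0.026,0,0],"angular": [0,0,0]},{"gripper": 255,"offset": [0.028,0,0],"angular": [0,0,0]}]'

```text
t: 20.85
eef_pos: [0.54, -0.3014, 0.1106]
tool_rot: [-0.001, 0.708, 0.706, 0.0]
contact_force: [-0.7, -3.4, 0.3]
gripper_width: 0.229
grasp_force: 42.8
```

```bash
cat > edge.py <<'E'
from kin import *
log(); im,m=snap('wrist'); pts=[]
for c in list(range(110,290,20))+list(range(360,530,20)):
    col=cv2.GaussianBlur(im[30:75,c-2:c+3,2],(5,3),0).mean(1); g=np.diff(col); pts.append((c,30+g.argmin()+.5))
P2=np.array([onz(m,u,v,.034)[:2] for u,v in pts]); k=np.polyfit(P2[:,0],P2[:,1],1); k=np.polyfit(*P2[np.abs(np.polyval(k,P2[:,0])-P2[:,1])<.002].T,1); print('yaw',90+np.degrees(np.arctan(k[0])),'rear y at .5355',np.polyval(k,.5355))
V=cv2.GaussianBlur(im[...,2],(3,3),0).astype(int)[20]; a=70+np.diff(V[70:140]).argmin()+.5; b=490+np.diff(V[490:560]).argmax()+.5
print('inner',a,b,np.round(onz(m,a,20,.034)[:2],4),np.round(onz(m,b,20,.034)[:2],4))
E
python3 edge.py
```

```text
t 20.85 p [ 0.54   -0.3014  0.1106] X [0.003 1.    0.001] Z [-0.001  0.001 -1.   ] q [ 0.038  0.682  0.515  1.858 -0.485  0.73   0.822] w 0.229 gf 42.78014838695526 F [-0.7 -3.4  0.3]
yaw 89.92050200382582 rear y at .5355 -0.21232876778928675
inner 122.5 517.5 [ 0.4778 -0.2024] [ 0.6031 -0.2029]
```

Emit:
drive_tool --deltas '[{"gripper": 255,"offset": [0,-0.0015,0],"angular": [0,0,-0.006]},{"gripper": 255,"offset": [0.001,-0.003,0],"angular": [0,0,-0.012]},{"gripper": 255,"offset": [0.003,-0.003,0],"angular": [0,0,-0.012]},{"gripper": 255,"offset": [0.005,-0.003,0],"angular": [0,0,-0.012]},{"gripper": 255,"offset": [0.006,-0.003,0],"angular": [0,0,-0.012]}]'

```text
t: 21.4
eef_pos: [0.5365, -0.2963, 0.1106]
tool_rot: [-0.001, 0.705, 0.709, -0.0]
contact_force: [0.6, -3.2, -0.7]
gripper_width: 0.231
grasp_force: 42.8
```

```bash
python3 edge.py
```

```text
t 21.4 p [ 0.5365 -0.2963  0.1106] X [-0.005  1.     0.   ] Z [-0.002  0.    -1.   ] q [ 0.031  0.675  0.513  1.871 -0.482  0.723  0.825] w 0.231 gf 42.76144981384277 F [ 0.6 -3.2 -0.7]
yaw 90.40005966387137 rear y at .5355 -0.20730331049363307
inner 122.5 517.5 [ 0.4734 -0.1979] [ 0.5986 -0.1974]
```

Emit:
drive_tool --deltas '[{"gripper": 255,"offset": [0.005,0,0],"angular": [0,0,0]},{"gripper": 255,"offset": [0.012,0,0],"angular": [0,0,0]},{"gripper": 255,"offset": [0.019,0,0],"angular": [0,0,0]},{"gripper": 255,"offset": [0.026,0,0],"angular": [0,0,0]},{"gripper": 255,"offset": [0.033,0,0],"angular": [0,0,0]}]'

```text
t: 21.95
eef_pos: [0.5368, -0.262, 0.1106]
tool_rot: [-0.001, 0.705, 0.709, -0.0]
contact_force: [0.5, -3.7, -0.9]
gripper_width: 0.231
grasp_force: 42.8
```

Emit:
drive_tool --deltas '[{"gripper": 255,"offset": [0.006,0,0],"angular": [0,0,0]},{"gripper": 255,"offset": [0.012,0,0],"angular": [0,0,0]},{"gripper": 255,"offset": [0.018,0,0],"angular": [0,0,0]},{"gripper": 255,"offset": [0.024,0,0],"angular": [0,0,0]},{"gripper": 255,"offset": [0.03,0,0],"angular": [0,0,0]}]'

```text
t: 22.45
eef_pos: [0.5365, -0.2324, 0.1106]
tool_rot: [-0.001, 0.705, 0.709, -0.0]
contact_force: [-0.4, -2.9, -0.8]
gripper_width: 0.229
grasp_force: 42.7
```

```bash
python3 edge.py
```

```text
t 22.45 p [ 0.5365 -0.2324  0.1106] X [-0.006  1.     0.001] Z [-0.001  0.001 -1.   ] q [-0.082  0.64   0.517  1.941 -0.486  0.687  0.739] w 0.229 gf 42.65355348587036 F [-0.4 -2.9 -0.8]
yaw 90.4342951135493 rear y at .5355 -0.14331364799774815
inner 121.5 517.5 [ 0.4731 -0.1339] [ 0.5986 -0.1333]
```

Emit:
drive_tool --deltas '[{"gripper": 255,"offset": [0.007,0,0],"angular": [0,0,0]},{"gripper": 255,"offset": [0.014,0,0],"angular": [0,0,0]},{"gripper": 255,"offset": [0.021,-0.0003,0],"angular": [0,0,0]},{"gripper": 255,"offset": [0.028,-0.0003,0],"angular": [0,0,0]},{"gripper": 255,"offset": [0.035,-0.0003,0],"angular": [0,0,0]}]'

```text
t: 23.0
eef_pos: [0.536, -0.1971, 0.1106]
tool_rot: [-0.001, 0.705, 0.709, -0.0]
contact_force: [-0.5, -2.4, -2.3]
gripper_width: 0.23
grasp_force: 42.5
```

Emit:
drive_tool --deltas '[{"gripper": 255,"offset": [0.007,0,0],"angular": [0,0,0]},{"gripper": 255,"offset": [0.014,0,0],"angular": [0,0,0]},{"gripper": 255,"offset": [0.021,-0.0003,0],"angular": [0,0,0]},{"gripper": 255,"offset": [0.028,-0.0003,0],"angular": [0,0,0]},{"gripper": 255,"offset": [0.035,-0.0003,0],"angular": [0,0,0]}]'

```text
t: 23.5
eef_pos: [0.5354, -0.1622, 0.1106]
tool_rot: [-0.001, 0.705, 0.709, -0.0]
contact_force: [-0.7, -1.5, -3.2]
gripper_width: 0.229
grasp_force: 42.4
```

Emit:
drive_tool --deltas '[{"gripper": 255,"offset": [0.007,0,0],"angular": [0,0,0]},{"gripper": 255,"offset": [0.014,0,0],"angular": [0,0,0]},{"gripper": 255,"offset": [0.021,0,0],"angular": [0,0,0]},{"gripper": 255,"offset": [0.026,0,0],"angular": [0,0,0]},{"gripper": 255,"offset": [0.03,0,0],"angular": [0,0,0]}]'

```text
t: 24.0
eef_pos: [0.5354, -0.1324, 0.1108]
tool_rot: [-0.001, 0.705, 0.709, -0.0]
contact_force: [0.1, -1.7, -3.6]
gripper_width: 0.225
grasp_force: 42.3
```

```bash
python3 edge.py
```

```text
t 24.0 p [ 0.5354 -0.1324  0.1108] X [-0.006  1.     0.001] Z [-0.001  0.001 -1.   ] q [-0.272  0.601  0.526  2.021 -0.492  0.646  0.586] w 0.225 gf 42.30654001235962 F [ 0.1 -1.7 -3.6]
yaw 90.46579043830172 rear y at .5355 -0.043281095019734254
inner 115.5 527.5 [ 0.47   -0.0339] [ 0.6007 -0.0333]
```

Emit:
drive_tool --deltas '[{"gripper": 255,"offset": [0.004,0,0.0002],"angular": [0,0,0]},{"gripper": 255,"offset": [0.008,0,0.0004],"angular": [0,0,0]},{"gripper": 255,"offset": [0.012,0,0.0004],"angular": [0,0,0]},{"gripper": 255,"offset": [0.016,0,0.0004],"angular": [0,0,0]},{"gripper": 255,"offset": [0.02,0,0.0004],"angular": [0,0,0]}]'

```text
t: 24.55
eef_pos: [0.5355, -0.1129, 0.1106]
tool_rot: [-0.0, 0.705, 0.709, 0.0]
contact_force: [0.2, -3.3, -0.2]
gripper_width: 0.227
grasp_force: 42.6
```

Emit:
drive_tool --deltas '[{"gripper": 255,"offset": [0.0015,0,0],"angular": [0,0,0]},{"gripper": 255,"offset": [0.003,0,0],"angular": [0,0,0]},{"gripper": 255,"offset": [0.0045,0,0],"angular": [0,0,0]},{"gripper": 255,"offset": [0.006,0,0],"angular": [0,0,0]}]'

```text
t: 24.95
eef_pos: [0.5354, -0.1072, 0.1106]
tool_rot: [-0.0, 0.705, 0.709, 0.0]
contact_force: [0.1, -3.6, 0.7]
gripper_width: 0.231
grasp_force: 42.9
```

Emit:
drive_tool --deltas '[{"gripper": 255,"offset": [0.001,0,0],"angular": [0,0,0]},{"gripper": 255,"offset": [0.0025,0,0],"angular": [0,0,0]}]'

```text
t: 25.15
eef_pos: [0.5349, -0.1065, 0.1106]
tool_rot: [0.0, 0.706, 0.708, -0.001]
contact_force: [-1.8, -11.2, 0.6]
gripper_width: 0.225
grasp_force: 42.9
```

```bash
python3 edge.py
```

```text
t 25.15 p [ 0.5349 -0.1065  0.1106] X [-0.004  1.    -0.002] Z [-0.001 -0.002 -1.   ] q [-0.325  0.595  0.53   2.036 -0.493  0.637  0.539] w 0.225 gf 42.9427295923233 F [ -1.8 -11.2   0.6]
yaw 90.29155357213789 rear y at .5355 -0.017670047738946044
inner 121.5 518.5 [ 0.4718 -0.0082] [ 0.5974 -0.0079]
```

Emit:
drive_tool --deltas '[{"gripper": 255,"offset": [0.001,0,0],"angular": [0,0,0]},{"gripper": 255,"offset": [0.0015,0,0],"angular": [0,0,0]},{"gripper": 255,"offset": [0.0015,0,0],"angular": [0,0,0]}]'

```text
t: 25.5
eef_pos: [0.5348, -0.1064, 0.1107]
tool_rot: [0.001, 0.706, 0.708, -0.001]
contact_force: [-1.4, -13.0, -0.5]
gripper_width: 0.232
grasp_force: 42.8
```

Emit:
drive_tool --deltas '[{"gripper": 255,"offset": [-0.001,0,0],"angular": [0,0,0]},{"gripper": 220,"offset": [-0.002,0,0],"angular": [0,0,0]},{"gripper": 150,"offset": [-0.002,0,0],"angular": [0,0,0]},{"gripper": 60,"offset": [-0.002,0,0],"angular": [0,0,0]},{"gripper": 60,"offset": [-0.002,0,0],"angular": [0,0,0]}]'

```text
t: 26.0
eef_pos: [0.5353, -0.1038, 0.1102]
tool_rot: [-0.001, 0.705, 0.709, 0.0]
contact_force: [0.8, -0.8, 0.3]
gripper_width: 0.735
grasp_force: 0.0
```

Emit:
drive_tool --deltas '[{"gripper": 60,"offset": [0,0,0],"angular": [0,0,0]},{"gripper": 60,"offset": [0,0,-0.02],"angular": [0,0,0]},{"gripper": 60,"offset": [-0.02,0,-0.06],"angular": [0,0,0]},{"gripper": 60,"offset": [-0.05,0,-0.1],"angular": [0,0,0]},{"gripper": 60,"offset": [-0.08,0,-0.14],"angular": [0,0,0]}]'

```text
t: 26.5
eef_pos: [0.5357, -0.1852, 0.2518]
tool_rot: [-0.001, 0.705, 0.71, -0.0]
contact_force: [0.9, 0.2, -0.2]
gripper_width: 0.768
grasp_force: 0.0
```

Emit:
drive_tool --deltas '[{"gripper": 60,"offset": [-0.02,0,-0.03],"angular": [0,0,0]},{"gripper": 60,"offset": [-0.04,0,-0.05],"angular": [0,0,0]},{"gripper": 60,"offset": [-0.05,0,-0.06],"angular": [0,0,0]},{"gripper": 60,"offset": [-0.05,0,-0.06],"angular": [0,0,0]}]'

```text
t: 26.9
eef_pos: [0.5363, -0.2365, 0.3113]
tool_rot: [0.0, 0.706, 0.708, 0.0]
contact_force: [0.0, 0.5, 0.2]
gripper_width: 0.765
grasp_force: 0.0
```

Run:
```python
from kin import *
log(); im,m=snap('wrist'); s,_=snap('side'); cv2.imwrite('pics/w9.png',im); cv2.imwrite('pics/s9.png',s)
c=np.zeros((600,800,3),np.uint8); c[:360,:480]=cv2.resize(im,(480,360)); c[360:,:480]=cv2.resize(s[100:420,100:600],(480,240)); c[:240,480:]=cv2.resize(s[230:330,270:403],(320,240)); t,_=snap('top'); cv2.imwrite('pics/t9.png',t); c[250:490,480:]=cv2.resize(t[190:305,270:423],(320,240)); cv2.imwrite('pics/m9.png',c)
```

```text
t 26.9 p [ 0.5363 -0.2365  0.3113] X [-0.004  1.     0.   ] Z [ 0.001  0.    -1.   ] q [-0.243  0.387  0.723  1.803 -0.291  1.059  0.591] w 0.765 gf 0.0 F [0.  0.5 0.2]
```

View pics/m9.png

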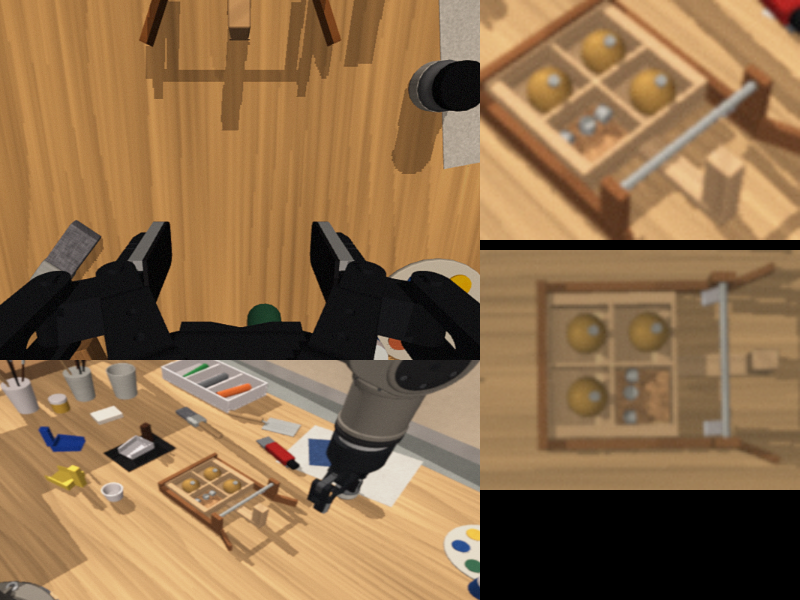

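The montage shows the tray in the bay with three baubles, the caps on the cork, the catch down behind the tray and the scoop on its mat. I check numerically that the tray is home.

Run:
```python
from h import *
t=cv2.imread('pics/t9.png'); t0=cv2.imread('pics/top0.png'); m=optics.camera_model('top')
for r in (222,240,246,270):
    print(r,t[r-1:r+2,290:320,2].mean(0).astype(int).tolist(),t[r-1:r+2,585-285:610-285,2].mean(0).astype(int).tolist()[:0], t[r-1:r+2,585-250:600-250,2].mean(0).astype(int).tolist(), t[r-1:r+2,588:592,2].mean(0).astype(int).tolist()[:0])
    print('rear',t[r-1:r+2,580-0 if 0 else 582-0:583,2].mean(0).astype(int).tolist()[:0],t[r-1:r+2,588-0:588,2].tolist()[:0],list(zip(range(585-0,585),[])),t[r-1:r+2,583-0:583].tolist()[:0], t[r-1:r+2,580-220:610-230,2].mean(0).astype(int).tolist())
for u in (301,302,303,304,306,308,310): print(u,'stop z.04',round(onz(m,u,245,.04)[1],4),'tray z.034',round(onz(m,u,245,.034)[1],4))
for u in (585-220-0,590-220,592-220): print(u,round(onz(m,u,245,.034)[1],4))
# catch paddles / bar compare before-after
for r in (213,275): print(r,t0[r-1:r+2,370:400].mean((0,2)).astype(int).tolist(),'\n',t[r-1:r+2,370:400].mean((0,2)).astype(int).tolist())
```

```text
222 [154, 155, 156, 155, 156, 156, 147, 131, 116, 113, 114, 118, 125, 123, 125, 133, 136, 138, 139, 141, 141, 143, 139, 139, 136, 129, 124, 121, 119, 118] [] [131, 130, 129, 131, 130, 132, 129, 128, 127, 124, 124, 124, 124, 124, 122] []
rear [] [] [] [] [137, 149, 164, 152, 134, 124, 126, 125, 125, 126, 125, 125, 128, 126, 126, 126, 125, 126, 127, 125]
240 [159, 158, 156, 155, 155, 153, 146, 128, 114, 112, 113, 111, 120, 118, 126, 133, 134, 135, 138, 138, 142, 141, 142, 142, 145, 143, 138, 133, 129, 126] [] [132, 130, 131, 130, 132, 131, 128, 131, 133, 131, 132, 132, 132, 132, 133] []
rear [] [] [] [] [132, 140, 159, 158, 138, 128, 124, 126, 127, 127, 127, 125, 127, 126, 125, 127, 129, 134, 145, 153]
246 [166, 168, 167, 168, 168, 169, 162, 145, 125, 122, 121, 120, 121, 121, 120, 122, 131, 135, 133, 133, 134, 133, 133, 135, 133, 135, 135, 134, 132, 135] [] [122, 121, 122, 127, 122, 117, 115, 117, 118, 120, 121, 125, 124, 123, 123] []
rear [] [] [] [] [125, 138, 157, 157, 144, 135, 134, 133, 134, 133, 133, 133, 133, 132, 133, 133, 133, 139, 159, 171]
270 [154, 154, 153, 155, 155, 155, 
[... 532 characters left out ...]
4 tray z.034 0.0995
310 stop z.04 0.0951 tray z.034 0.0953
365 -0.022
370 -0.0327
372 -0.0369
213 [115, 112, 109, 109, 109, 118, 141, 146, 139, 136, 135, 135, 131, 130, 131, 140, 133, 113, 103, 101, 103, 102, 101, 102, 101, 101, 102, 101, 99, 96] 
 [101, 100, 96, 102, 104, 116, 143, 151, 142, 140, 139, 137, 136, 132, 136, 143, 138, 118, 105, 104, 106, 105, 104, 104, 104, 103, 105, 104, 104, 100]
275 [122, 121, 122, 122, 122, 121, 129, 150, 150, 141, 136, 137, 137, 136, 133, 132, 141, 141, 123, 107, 110, 106, 100, 101, 105, 106, 106, 104, 105, 106] 
 [95, 98, 95, 95, 97, 95, 111, 147, 154, 144, 140, 140, 140, 140, 138, 135, 146, 146, 124, 111, 113, 110, 101, 103, 107, 108, 108, 107, 107, 108]
```

```bash
python3 -c "
from station import bot
print(bot.hand_in())"
```

```text
the job is handed in; nothing more can be done
None
```

I handed the job in at about 27 s: the three caps are in the cork cell, the scoop stands upright on its mat, and the tray is home against the back stop with the catch down behind it and all three baubles still in place.

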